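# Unstack the supper service and lay it out

### The job

The supper service has been carried in piled up on the leaf-shaped steel plate. Take the pile apart and lay it out, each piece upright in the middle of its place: the small steel cup on the small saucer, the wooden lid with its grip ring up on the square cork mat, the soup bowl on the large round underplate, and the spoon, hollow side up, lengthwise in the wooden trough. Set the pieces down without dropping them, and leave the tumbler standing where it is.

Things in the scene. Friction and masses are not known exactly. Their poses are not given: they have to be found in the camera images.
- leaf_plate: Large steel plate in the outline of a banana leaf, 372 mm long and 250 mm wide, pointed at its +x end (207 mm from the origin), with a short stalk at its -x end (165 mm), fixed to the table. Flat floor 3 mm above the table, flared rim rising to 13 mm. Origin: on its underside, on the midrib. At the start stack and spoon stand on its floor, one on either half of its length.
- soup_bowl: White ceramic soup bowl, bottom of the stack, 290 to 450 g: 126 mm across, 62 mm high, foot 62 mm. Wall 8 mm, nearly upright in its top 20 mm: the rim can be pinched from above (centre line 59 mm from the axis). Two lugs along its own x and -x, 32 mm wide, 45 to 55 mm above the underside, reach 84 mm from the axis. Origin: centre of underside, z up.
- bowl_lid: Wooden lid on the bowl's rim: disc 118 mm across, 12 mm thick including a 98 mm plug below (5 mm deep, loose in the bowl's mouth); on top a grip ring, 58 mm outside, 48 mm inside, 12 to 27 mm above the origin: take it across the outside. 90 to 140 g. Origin: centre of the plug's underside, z up; on the bowl it is 57 mm above the bowl's origin.
- chutney_cup: Small footed steel cup on top of the stack, its foot standing inside the lid's grip ring, 12 mm above the lid's origin. 60 mm across the rim, 56 mm across at 30 mm height, foot 36 mm across up to 14 mm height, 46 mm high, 50 to 100 g. Origin: centre of its underside, z up.
- spoon: Steel serving spoon 180 mm long, hollow side up, 75 g. Its x runs from handle end (-90 mm) to bowl tip (+91 mm); bowl 62 x 42 mm, 11 mm deep, centred at x = +60 mm. At the origin the arched handle is 12 mm wide and lies 12 to 17 mm above the underside, free underneath: grip it there, across. Origin: middle of its length, level with its underside.
- saucer: The smaller of the two round white ceramic plates: 104 mm across, 11 mm high, flat well 60 mm across whose floor is 4.5 mm above the table. Fixed. Place of the cup. Origin: centre of its underside.
- cork_mat: Square cork mat 130 x 130 mm, 8 mm thick, fixed. Place of the lid. Origin: centre of its underside.
- underplate: The larger of the two round white ceramic plates: 144 mm across, 13 mm high, flat well 92 mm across whose floor is 5 mm above the table. Fixed. Place of the soup bowl. Origin: centre of its underside.
- spoon_trough: Dark wooden spoon trough, 190 mm long (its x) and 90 mm wide (its y), open at both ends; floor 4 mm above the table, between two side rails 9 mm high and 74 mm apart. Fixed. Place of the spoon. Origin: centre of its underside.
- tumbler: Empty steel drinking tumbler, bystander, 61 mm across the rim, 80 mm high, standing loose at the outer side of the table. Origin: centre of its underside, z up.

How it is judged:
By the outcome, as a careful person would: the job done as asked, in the order asked, and still so for the second after the job is handed in, with the robot touching nothing.
It also fails if it takes over 109 s, if anything falls off the work surface, if the arm or the gripper's body presses on something with over 40 N, if the wrist force passes 120 N, or if a joint passes its speed limit or range.

### The arm

A 6-joint arm with a two-finger parallel gripper is mounted at the origin on the work surface. World frame = base frame: x ahead of the robot, y to its left, z up, the work surface at z = 0. Lengths are in mm, angles in rad, forces in N, time in s.
With the tool pointing down it reaches from about 350 to 975 mm from the base axis. Payload 7.1 kg.
Tool frame: the origin (TCP) lies at the very end of the fingers, on their centre line; the grasp point (between the pads) lies 19 mm behind it; y points along the fingers, x is the direction in which the jaws open and shut, and the axes are right-handed (so a half turn about y gives the same grasp; the last joint's range is limited). The gripper opens to 88 mm and grips with 3 to 60 N. Pads are 20 mm wide; open, the fingers measure 115 mm over their backs; the gripper's body (75 mm by 178 mm) begins 61 mm behind the grasp point.
Start: joints at [-1.164, 0.423, 1.63, -0, 1.089, -0.019], TCP at [258.171, -569.168, 222.675] pointing down, gripper open.
Joint ranges: [-3, 3], [-0.9, 2.11], [0.09, 2.58], [-1.31, 4.45], [0.11, 2.69], [-2.54, 2.54]. Speed limits (rad/s): [2.39, 2.39, 3.01, 3.14, 3.14, 3.14].

### API

Orientations are given as a rotation vector (axis times angle).
In Python, from workcell import ctrl gives the robot as it stands. The module is installed in compiled form; this text tells all that it offers.
- The arm moves only by the tool jog_arm, never from a script. Its argument "steps" is a list of rows, each an object with "turn": the turn, a rotation vector about the world's x, y, z scaled (see below), a list of three; "dp": the shift along the world's x, y, z scaled (see below), a list of three; "claw": the opening, from 0 (shut) to 1 (fully open). In form: [{"turn": [wx, wy, wz], "dp": [x, y, z], "claw": claw}, ...]. A call has 1 to 12 rows; each row is the pose to reach, as a shift and turn from the pose measured when the call began, turning the shorter way round; what a row does not reach only later rows make up. The controller multiplies each number of a shift by 80 mm and each number of a turn by pi rad. A row lasts 1/12 s, in which the tool goes at most 41.7 mm and 7.16 degrees, less where a joint would pass 70% of its speed; a pose out of reach is approached as far as the arm can. A call with a number of a shift or a turn outside -1 to 1 is refused whole. A call with a gripper value outside its range is refused whole. The fingers move at their own pace and stop on an object; the grip force is fixed at half the most. Time passes only in rows, so rows that repeat a pose let the fingers close. It gives the time, the measured TCP pose, the force and the opening at its end, in the units of the state.
- ctrl.get_obs(): the state, without advancing time (a new reading comes with each control period).
- ctrl.get_image(name): name is "scene" or "top" or "wrist"; returns a dict with "img" (384x512x3 uint8, red, green, blue), "range_z" (384x512 float32, mm along the optical axis (not along the pixel's ray), 0 where there is no reading), "fovy" (degrees; the focal length in pixels is half the picture's height over the tangent of half this angle, whatever the lens; pixels are square), "cx", "cy" (the principal point, pixels), "camera_from_world" (4x4, takes a point from world to camera coordinates); the wrist camera has in their place "hand_eye" (4x4, takes a point from camera to tool coordinates, whose origin is the TCP and whose axes are the tool frame's). Camera axes: x right, y down, z forward; pixel columns grow to the right and rows downward; lengths in mm; the calibration is good to about 2 mm. A picture is of the moment at which its call begins: read the wrist's pose just before it.
- ctrl.close_job(): hands the job in, once; it reports no verdict.
The state is a dict: "t": time; "qpos": joint angles; "qvel": joint speeds; "joint_torque": joint torques, N m; "ee_pos": TCP position; "orientation": TCP orientation; "ft_force": force on the tool from outside, world axes, zero at the start; "moment": the same for the moment, N m; "width": finger opening in mm.
Only numpy, scipy, OpenCV 4.12 (cv2) and the standard library are available. Lean on these libraries where they do the work, as an engineer would, in place of code of your own. Each camera call takes 0.05 s, during which the arm holds its last target.

## Working session

There is one attempt and no reset: what is moved stays moved. The work goes in short steps, Python scripts to look and compute and a tool call to move; the robot and the scene stay as the last step left them, time stands still between calls to the robot, and variables do not carry over. Pictures are saved under pics/ and viewed, and the job is handed in when it is done.

Besides the shell and the picture viewer there is one more tool, called after "Call:" by a JSON object that holds its "method" and its "body", one argument or row to a line. jog_arm: Moves the arm, as the interface text tells. Its arguments: {"type":"object","properties":{"steps":{"type":"array","items":{"type":"object","properties":{"turn":{"type":"array","items":{"type":"number"}},"dp":{"type":"array","items":{"type":"number"}},"claw":{"type":"number"}}}}},"required":["steps"]}

```bash
mkdir -p pics; cat > h.py <<'E'
import numpy as np, cv2
from workcell import ctrl
from scipy.spatial.transform import Rotation as R
def K(d):
    H=d['img'].shape[0]; f=H/2/np.tan(np.radians(d['fovy'])/2); return f,d['cx'],d['cy']
def cloud(d,name,obs=None):
    f,cx,cy=K(d); z=d['range_z'].astype(float); v,u=np.indices(z.shape)
    P=np.stack([(u-cx)*z/f,(v-cy)*z/f,z],-1)
    if name=='wrist':
        T=np.eye(4);T[:3,:3]=R.from_rotvec(obs['orientation']).as_matrix();T[:3,3]=obs['ee_pos'];M=T@d['hand_eye']
    else: M=np.linalg.inv(d['camera_from_world'])
    W=P@M[:3,:3].T+M[:3,3]; W[z==0]=np.nan
    return W
def get(name):
    o=ctrl.get_obs(); d=ctrl.get_image(name); return o,d,cloud(d,name,o)
def save(img,fn,s=1.5):
    cv2.imwrite('pics/'+fn,cv2.resize(img[...,::-1],None,fx=s,fy=s,interpolation=cv2.INTER_CUBIC))
E
python3 - <<'E'
from h import *
o=ctrl.get_obs();print(o)
for n in ('scene','top','wrist'):
    o,d,W=get(n);save(d['img'],n+'0.png');np.savez('pics/'+n+'0.npz',W=W,img=d['img']);print(n,d['fovy'],d['cx'],d['cy'])
    if n!='wrist': print(np.linalg.inv(d['camera_from_world'])[:3].round(2))
    else: print(d['hand_eye'].round(2))
E
```

```text
{'t': 0.0, 'qpos': array([-1.16399269e+00,  4.23834524e-01,  1.63066670e+00, -3.82224041e-05,
        1.08859885e+00, -1.90196561e-02]), 'qvel': array([ 0.0004916 , -0.00066294, -0.00381016,  0.00081675, -0.00114047,
       -0.00195253]), 'joint_torque': array([ 1.10154644e-03, -5.44620645e+01, -2.73664516e+01,  6.44140039e-02,
        2.28053948e-02, -1.51364538e-04]), 'ee_pos': array([ 257.95626118, -568.68519604,  221.91479576]), 'orientation': array([-1.38024769,  0.89100124, -0.88891452]), 'ft_force': array([ 0.22809569, -0.22240103,  0.24110644]), 'moment': array([ 0.04171567,  0.01845639, -0.00724522]), 'width': 87.73306988301543}
scene 57.45172050090796 259.11889012581315 193.77324387321497
[[ 4.7000e-01  7.1000e-01 -5.2000e-01  9.9570e+02]
 [ 8.8000e-01 -3.7000e-01  2.8000e-01 -2.6614e+02]
 [ 0.0000e+00 -5.9000e-01 -8.1000e-01  8.1553e+02]]
top 57.66275027347333 258.3518319644623 194.43806451226862
[[ 3.0000e-02 -9.7000e-01  2.4000e-01  3.1311e+02]
 [-1.0000e+00 -3.0000e-02  1.0000e-02  8.9900e+00]
 [-0.0000e+00 -2.4000e-01 -9.7000e-01  9.5313e+02]]
wrist 71.86815010273952 262.5103650259102 187.41634703893834
[[   1.     -0.     -0.      0.38]
 [   0.     -0.28    0.96 -161.19]
 [  -0.     -0.96   -0.28   77.1 ]
 [   0.      0.      0.      1.  ]]
```

View pics/top0.png

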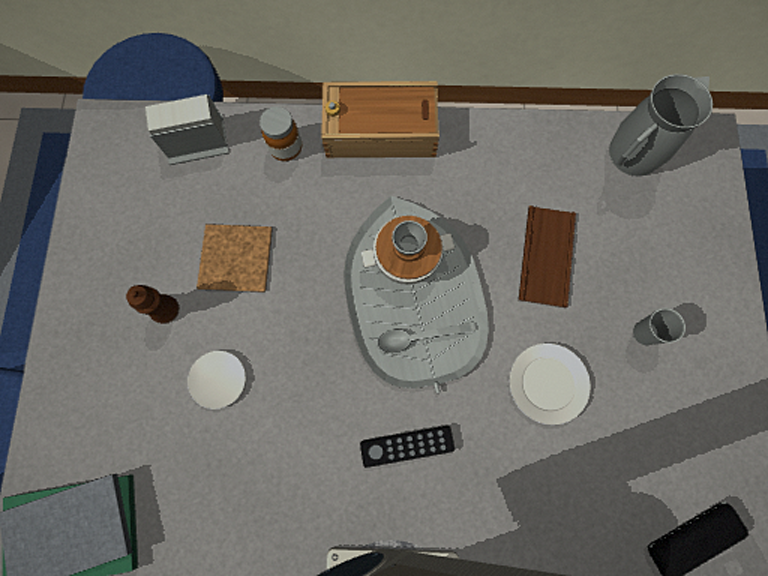

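View pics/scene0.png

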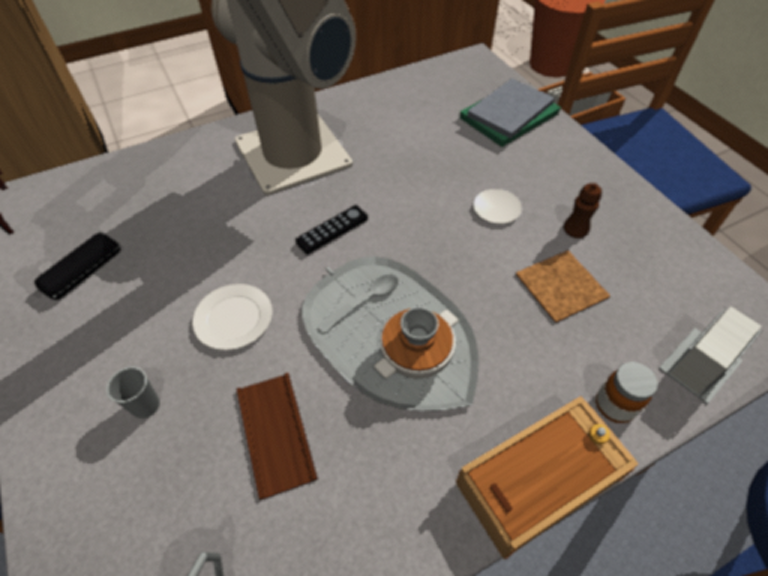

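```bash
python3 - <<'E'
from h import *
o=ctrl.get_obs();print(R.from_rotvec(o['orientation']).as_matrix().round(3))
E
```

```text
[[ 0.413 -0.     0.911]
 [-0.911  0.001  0.413]
 [-0.001 -1.    -0.   ]]
```

The top view (768x576) shows the stack at about (409,242), the spoon at (425,336), the cork at (235,258) and the saucer at (217,380). The underplate is at (550,384), the trough at (548,256) and the tumbler at (662,327). I'll measure these in the point cloud.

```bash
cat > meas.py <<'E'
from h import *
def circ(p):
    A=np.c_[2*p,np.ones(len(p))];s=np.linalg.lstsq(A,(p**2).sum(1),rcond=None)[0];return s[0],s[1],np.sqrt(s[2]+s[0]**2+s[1]**2)
E
python3 - <<'E'
from meas import *
for n in('top','scene'):
    Z=np.load(f'pics/{n}0.npz');W=Z['W'];img=Z['img'];hsv=cv2.cvtColor(img,cv2.COLOR_RGB2HSV)
    z=W[...,2]
    print(n)
    tab=(abs(z)<6);print('table z',np.nanmedian(z[tab]))
    pts={'cup':(273,161),'cork':(157,172),'saucer':(144,253),'under':(366,256),'trough':(366,171),'tumb':(441,218)} 
    if n=='scene': pts={'cup':(279,217),'cork':(375,190),'saucer':(331,138),'under':(155,212),'trough':(184,290),'tumb':(88,262)}
    for k,(u,v) in pts.items(): print(k,W[v,u].round(1))
    save(img[120:285,90:470] if n=='top' else img[110:350,60:430],n+'_crop.png',2.1)
    # height-based masks
    def xy(m): return W[m][:,:2]
    X,Y=W[...,0],W[...,1]
    near=lambda c,r:(np.hypot(X-c[0],Y-c[1])<r)
    for k,r,zl,zh in(('saucer',75,3,20),('under',95,3,20),('cork',100,4,14),('trough',120,2.5,14)):
        c=W[pts[k][1],pts[k][0]];m=near(c,r)&(z>zl)&(z<zh)
        p=xy(m).astype(np.float32)
        rect=cv2.minAreaRect(p);print(k,len(p),'minrect',np.round(rect[0],1),np.round(rect[1],1),round(rect[2],1),'zmed',np.median(z[m]))
        h=cv2.convexHull(p)[:,0];print('   hullcirc',np.round(cv2.minEnclosingCircle(p)[0],1),np.round(circ(h),1))
    c=W[pts['cup'][1],pts['cup'][0]]
    for nm,lo,hi in(('cuprim',112,124),('lidring',82,91),('liddisc',69,75),('bowl',45,64)):
        m=near(c,110)&(z>lo)&(z<hi);p=xy(m).astype(np.float32)
        h=cv2.convexHull(p)[:,0];print(nm,len(p),np.round(circ(h),1),np.round(cv2.minEnclosingCircle(p)[1],1), 'z',np.median(z[m]))
E
```

```text
top
table z -0.3905502667670362
cup [626.3 -17.4  74. ]
cork [607.6 309.3   9. ]
saucer [379.8 322.8   5.3]
under [ 388.6 -273.2    6.3]
trough [ 628.9 -285.5    2.2]
tumb [ 494.5 -475.2   22.3]
saucer 987 minrect [379.7 320.8] [120.8 144.9] 81.1 zmed 6.428329839675939
   hullcirc [379.8 323.1] [380.2 318.9  69.2]
under 2151 minrect [ 386.4 -280.2] [166.3 173.2] 54.7 zmed 7.61920557307576
   hullcirc [ 387.5 -273.2] [ 384.5 -277.    89.2]
cork 1899 minrect [621.5 315. ] [138.9 153.8] 87.0 zmed 7.222262683040526
   hullcirc [616.1 310.5] [618.7 307.3  88.1]
trough 1818 minrect [ 632.8 -284.6] [229.  235.4] 44.8 zmed 4.515876965260645
   hullcirc [ 629.1 -285.5] [ 629.3 -285.8  118.3]
cuprim 108 [620.  -15.1  29.3] 29.6 z 117.04291308833461
lidring 95 [613.8 -15.4  25.4] 27.6 z 86.75312659368058
liddisc 935 [618.4 -15.5  58.4] 59.5 z 71.93099526426556
bowl 284 [625.1 -14.   73.7] 84.1 z 57.653455062666865
scene
table z 0.1478957885079808
cup [608.5  -5.1  84.1]
cork [618.1 310.6  10.9]
saucer [381.4 323.    4.9]
under [ 394.4 -271.8    6.3]
trough [ 640.3 -279.6    5.1]
tumb [ 470.2 -463.1   20.4]
saucer 543 minrect [369.  315.6] [124.6 124.8] 79.0 zmed 6.9998657374061395
   hullcirc [379.3 322.5] [376.8 316.9  65.6]
under 1722 minrect [ 392.3 -269.3] [150.6 174. ] 5.3 zmed 7.729203309673494
   hullcirc [ 398.9 -270.5] [ 400.3 -270.9   86.8]
cork 1631 minrect [627.3 307.8] [162.1 152. ] 2.3 zmed 8.145263344944738
   hullcirc [620.2 313.5] [622.4 314.4  87.3]
trough 2745 minrect [ 641.9 -278.5] [236.4 228.4] 87.5 zmed 4.508664089541526
   hullcirc [ 640.7 -279.4] [ 639.9 -279.8  117.8]
cuprim 140 [620.9 -12.7  29.6] 30.3 z 117.63256828281578
lidring 140 [623.7 -16.3  25.9] 28.8 z 87.00465890345322
liddisc 925 [620.4 -13.1  58.4] 59.4 z 72.40131088928649
bowl 344 [608.8 -14.8  77.2] 83.8 z 57.44850677352002
```

```bash
cat >> meas.py <<'E'
def ray(d,name,obs,uv,z):
    f,cx,cy=K(d);uv=np.asarray(uv,float);r=np.c_[(uv[:,0]-cx)/f,(uv[:,1]-cy)/f,np.ones(len(uv))]
    if name=='wrist':
        T=np.eye(4);T[:3,:3]=R.from_rotvec(obs['orientation']).as_matrix();T[:3,3]=obs['ee_pos'];M=T@d['hand_eye']
    else: M=np.linalg.inv(d['camera_from_world'])
    r=r@M[:3,:3].T;t=(z-M[2,3])/r[:,2];return (M[:3,3]+r*t[:,None])[:,:2]
def blob(m,seed):
    n,l=cv2.connectedComponents(m.astype(np.uint8));k=l[seed[1],seed[0]];b=(l==k).astype(np.uint8)
    c=max(cv2.findContours(b,cv2.RETR_EXTERNAL,cv2.CHAIN_APPROX_NONE)[0],key=cv2.contourArea)[:,0];return c,k
E
python3 - <<'E'
from meas import *
allp={'top':{'cork':(157,172),'saucer':(144,253),'under':(366,256),'trough':(366,171)},'scene':{'cork':(375,190),'saucer':(331,138),'under':(155,212),'trough':(184,290)}}
for n in allp:
    o=None;d=ctrl.get_image(n);img=d['img'];hsv=cv2.cvtColor(img,cv2.COLOR_RGB2HSV);S=hsv[...,1];V=hsv[...,2]
    vis=img.copy()
    for k,seed in allp[n].items():
        print(n,k,hsv[seed[1],seed[0]],end=' ')
        m=(S>90) if k in('cork','trough') else ((V>172)&(S<60))
        c,l=blob(m,seed);
        zz={'cork':8,'trough':9,'saucer':11,'under':13}[k]
        p=ray(d,n,o,c,zz).astype(np.float32)
        r=cv2.minAreaRect(p);h=cv2.convexHull(p)[:,0]
        print(l,len(c),'rect',np.round(r[0],1),np.round(r[1],1),round(r[2],1),'circ',np.round(circ(h),1))
        cv2.drawContours(vis,[c.astype(np.int32)],-1,(255,0,0),1)
    save(vis,n+'_seg.png')
E
```

```text
top cork [ 16 135 127] 9 171 rect [610.2 312.3] [128.5 129.2] 89.0 circ [606.7 312.4  79.7]
top saucer [ 30  17 181] 65 108 rect [385.1 314. ] [100.   82.3] 32.4 circ [383.9 318.7  47.6]
top under [ 35  17 184] 61 185 rect [ 396.3 -281. ] [140.6 119. ] 33.2 circ [ 390.7 -271.5   70. ]
top trough [ 11 169  83] 7 185 rect [ 630.2 -280.1] [ 90.7 191.3] 82.1 circ [ 630.4 -287.4   96.4]
scene cork [ 14 151 155] 10 133 rect [613.8 312.6] [130.9 129.4] 89.2 circ [615.  310.   80.2]
scene saucer [ 21  20 215] 6 76 rect [379.9 323.4] [100.7  98.4] 4.0 circ [380.7 323.7  50.7]
scene under [ 21  19 215] 7 135 rect [ 391.2 -268.4] [141. 142.] 74.6 circ [ 391.  -269.9   71.2]
scene trough [  9 176  84] 15 213 rect [ 635.1 -280.2] [ 88.6 188.8] 82.2 circ [ 635.5 -278.2   94.1]
```

View pics/top_seg.png

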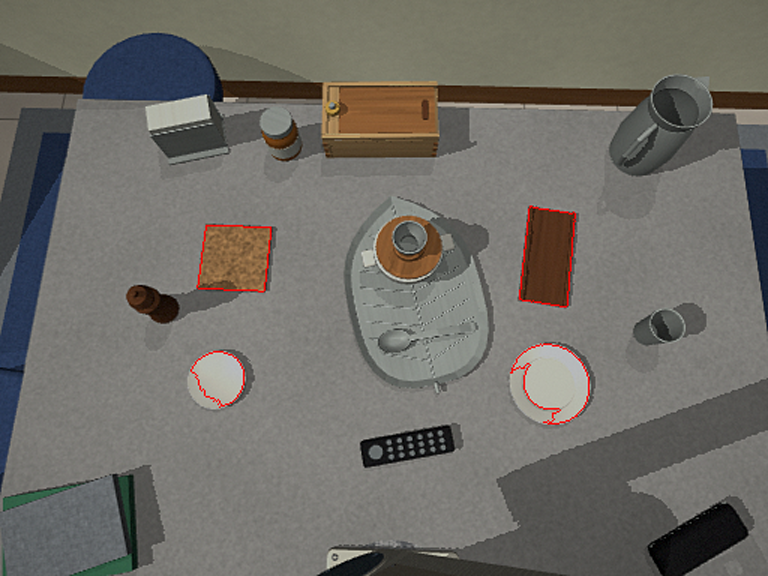

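View pics/scene_seg.png

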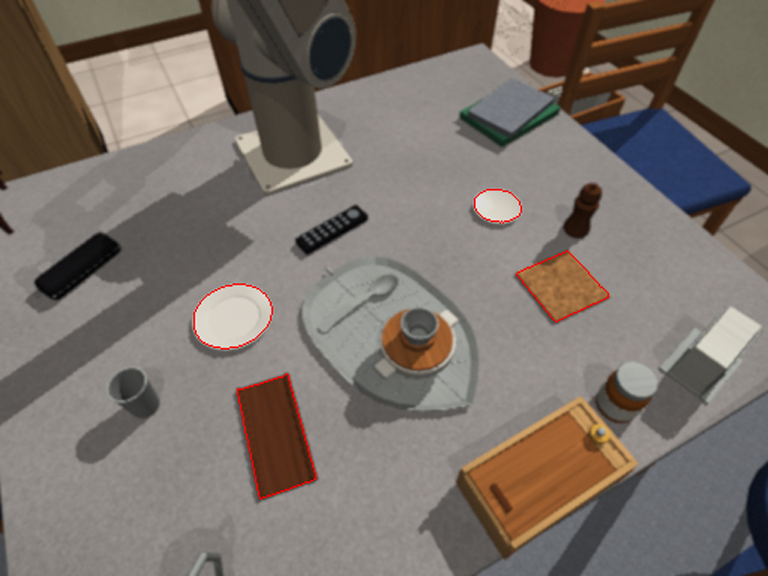

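Call:
{"method": "jog_arm", "body": {
  "steps": [
    {"turn": [0,0,0.026],"dp": [0.33,0.5,0.0],"claw": 1},
    {"turn": [0,0,0.052],"dp": [0.65,1,0.0],"claw": 1},
    {"turn": [0,0,0.052],"dp": [0.65,1,0.0],"claw": 1}
  ]
}}

```text
t: 0.5
ee_pos: [311.3, -485.1, 221.8]
orientation: [-1.431, 0.763, -0.759]
ft_force: [0.5, -0.3, -0.0]
width: 87.8
```

Call:
{"method": "jog_arm", "body": {
  "steps": [
    {"turn": [0,0,0.052],"dp": [0.64,1,0.0],"claw": 1},
    {"turn": [0,0,0.052],"dp": [0.64,1,0.0],"claw": 1}
  ]
}}

```text
t: 0.67
ee_pos: [354.6, -417.9, 221.9]
orientation: [-1.474, 0.634, -0.631]
ft_force: [0.6, 0.3, -0.4]
width: 88.4
```

Call:
{"method": "jog_arm", "body": {
  "steps": [
    {"turn": [0,0,0.052],"dp": [0.64,1,0.0],"claw": 1},
    {"turn": [0,0,0.052],"dp": [0.64,1,0.0],"claw": 1}
  ]
}}

```text
t: 0.83
ee_pos: [399.8, -346.8, 222.0]
orientation: [-1.51, 0.504, -0.501]
ft_force: [1.6, -1.3, -0.2]
width: 87.8
```

Call:
{"method": "jog_arm", "body": {
  "steps": [
    {"turn": [0,0,0.052],"dp": [0.64,1,0.0],"claw": 1},
    {"turn": [0,0,0.052],"dp": [0.64,1,0.0],"claw": 1}
  ]
}}

```text
t: 1.0
ee_pos: [444.7, -276.3, 222.2]
orientation: [-1.538, 0.373, -0.37]
ft_force: [0.3, 0.3, 0.4]
width: 88.1
```

Call:
{"method": "jog_arm", "body": {
  "steps": [
    {"turn": [0,0,0.052],"dp": [0.64,1,0.0],"claw": 1},
    {"turn": [0,0,0.052],"dp": [0.64,1,0.0],"claw": 1}
  ]
}}

```text
t: 1.17
ee_pos: [489.7, -206.0, 222.4]
orientation: [-1.557, 0.24, -0.239]
ft_force: [0.3, 0.1, -0.3]
width: 87.6
```

Call:
{"method": "jog_arm", "body": {
  "steps": [
    {"turn": [0,0,0.052],"dp": [0.64,1,0.0],"claw": 1},
    {"turn": [0,0,0.052],"dp": [0.64,1,0.0],"claw": 1},
    {"turn": [0,0,0.052],"dp": [0.64,1,0.0],"claw": 1}
  ]
}}

```text
t: 1.42
ee_pos: [543.4, -122.2, 222.8]
orientation: [-1.567, 0.107, -0.108]
ft_force: [0.1, 0.4, -1.0]
width: 87.5
```

Call:
{"method": "jog_arm", "body": {
  "steps": [
    {"turn": [0,0,0.022],"dp": [0.48,0.68,0.0],"claw": 1},
    {"turn": [0,0,0.022],"dp": [0.48,0.68,0.0],"claw": 1}
  ]
}}

```text
t: 1.58
ee_pos: [582.9, -66.3, 222.9]
orientation: [-1.569, 0.051, -0.053]
ft_force: [-0.4, -0.9, -0.7]
width: 88.0
```

Call:
{"method": "jog_arm", "body": {
  "steps": [
    {"turn": [0,0,0.022],"dp": [0.48,0.68,0.0],"claw": 1},
    {"turn": [0,0,0.022],"dp": [0.48,0.68,0.0],"claw": 1},
    {"turn": [0,0,0.022],"dp": [0.48,0.68,0.0],"claw": 1}
  ]
}}

```text
t: 1.83
ee_pos: [623.9, -8.7, 222.9]
orientation: [-1.569, -0.006, 0.002]
ft_force: [-0.2, 0.4, 0.2]
width: 87.9
```

```bash
python3 - <<'E'
from meas import *
o,d,W=get('wrist');print(o['ee_pos'],R.from_rotvec(o['orientation']).as_matrix().round(3));save(d['img'],'w1.png');np.savez('pics/w1.npz',W=W,img=d['img'])
z=W[...,2];X,Y=W[...,0],W[...,1]
for nm,lo,hi in(('cuprim',114,124),('lidring',83,91),('liddisc',69,75),('lidbowl',45,75)):
    m=(np.hypot(X-620,Y+14)<110)&(z>lo)&(z<hi);p=W[m][:,:2].astype(np.float32)
    if len(p)>10:
        h=cv2.convexHull(p)[:,0];print(nm,len(p),np.round(circ(h),1),np.round(cv2.minEnclosingCircle(p),1) if 0 else cv2.minEnclosingCircle(p),np.median(z[m]))
E
```

```text
[623.89761868  -8.67928124 222.92090647] [[ 1.     0.003 -0.005]
 [ 0.005  0.002  1.   ]
 [ 0.003 -1.     0.002]]
cuprim 552 [620.6 -13.3  29.5] ((620.5941772460938, -13.434234619140625), 29.816631317138672) 117.33755423967486
lidring 382 [619.1  -7.4  23.9] ((618.9547729492188, -6.502036094665527), 25.714834213256836) 87.30965396319425
liddisc 4519 [619.5 -13.7  58.6] ((619.4188232421875, -13.70897102355957), 58.96664810180664) 71.65402229941822
lidbowl 5920 [618.3 -12.5  69.2] ((617.78662109375, -12.185660362243652), 83.94435119628906) 71.36426064521217
```

View pics/w1.png

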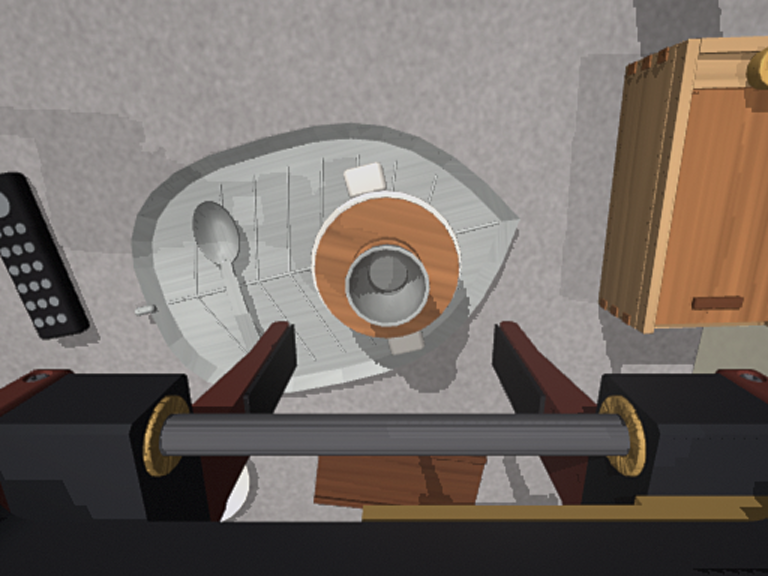

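Call:
{"method": "jog_arm", "body": {
  "steps": [
    {"turn": [0,0,0],"dp": [-0.045,-0.059,-0.45],"claw": 1},
    {"turn": [0,0,0],"dp": [-0.045,-0.059,-0.9],"claw": 1},
    {"turn": [0,0,0],"dp": [-0.045,-0.059,-0.9],"claw": 1}
  ]
}}

```text
t: 2.13
ee_pos: [613.5, -16.5, 144.5]
orientation: [-1.57, 0.006, 0.01]
ft_force: [-1.7, -0.4, -0.6]
width: 88.1
```

```bash
python3 - <<'E'
from meas import *
o,d,W=get('wrist');print(o['ee_pos'],o['ft_force']);save(d['img'],'w2.png')
z=W[...,2];X,Y=W[...,0],W[...,1]
for nm,lo,hi in(('cuprim',114,122),('liddisc',69,75)):
    m=(np.hypot(X-620,Y+14)<(33 if nm=='cuprim' else 62))&(z>lo)&(z<hi);p=W[m][:,:2].astype(np.float32)
    if len(p)>10:
        h=cv2.convexHull(p)[:,0];print(nm,len(p),np.round(circ(h),1),np.median(z[m]))
E
```

```text
[613.45463404 -16.53173274 144.47691235] [-1.66644677 -0.38259359 -0.55046325]
cuprim 1078 [620.5 -13.3  29.5] 117.3448471971375
liddisc 7231 [619.6 -13.6  58.6] 71.68069420779409
```

View pics/w2.png

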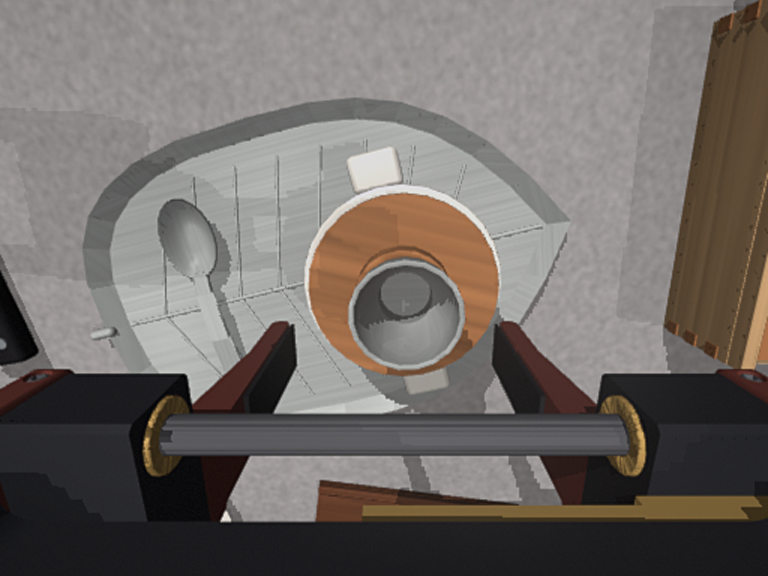

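Call:
{"method": "jog_arm", "body": {
  "steps": [
    {"turn": [0,0,0],"dp": [0.086,0.039,-0.1],"claw": 1},
    {"turn": [0,0,0],"dp": [0.086,0.039,-0.4],"claw": 1},
    {"turn": [0,0,0],"dp": [0.086,0.039,-0.6],"claw": 1},
    {"turn": [0,0,0],"dp": [0.086,0.039,-0.669],"claw": 1},
    {"turn": [0,0,0],"dp": [0.086,0.039,-0.669],"claw": 1}
  ]
}}

```text
t: 2.6
ee_pos: [622.3, -13.8, 94.0]
orientation: [-1.57, 0.004, 0.007]
ft_force: [0.4, -0.2, 0.3]
width: 87.7
```

```bash
python3 - <<'E'
from meas import *
o,d,W=get('wrist');print(o['ee_pos'],o['qvel'].round(3))
o=ctrl.get_obs();print(o['ee_pos'])
E
```

```text
[622.31507945 -13.76004426  94.02696358] [ 0.001 -0.027 -0.013  0.     0.015 -0.   ]
[622.87473288 -13.67985103  94.92239981]
```

Call:
{"method": "jog_arm", "body": {
  "steps": [
    {"turn": [0,0,0],"dp": [-0.025,0.003,-0.04],"claw": 1},
    {"turn": [0,0,0],"dp": [-0.025,0.003,-0.04],"claw": 0},
    {"turn": [0,0,0],"dp": [-0.025,0.003,-0.04],"claw": 0},
    {"turn": [0,0,0],"dp": [-0.025,0.003,-0.04],"claw": 0},
    {"turn": [0,0,0],"dp": [-0.025,0.003,-0.04],"claw": 0},
    {"turn": [0,0,0],"dp": [-0.025,0.003,-0.04],"claw": 0}
  ]
}}

```text
t: 3.15
ee_pos: [620.8, -13.4, 92.1]
orientation: [-1.57, 0.003, 0.006]
ft_force: [-1.9, -0.4, 5.1]
width: 59.0
```

Call:
{"method": "jog_arm", "body": {
  "steps": [
    {"turn": [0,0,0],"dp": [0,0,0.0],"claw": 0},
    {"turn": [0,0,0],"dp": [0,0,0.1],"claw": 0},
    {"turn": [0,0,0],"dp": [0,0,0.35],"claw": 0},
    {"turn": [0,0,0],"dp": [0,0,0.7],"claw": 0},
    {"turn": [0,0,0],"dp": [0,0,0.9],"claw": 0},
    {"turn": [0,0,0],"dp": [0,0,0.9],"claw": 0}
  ]
}}

```text
t: 3.65
ee_pos: [623.4, -13.5, 168.3]
orientation: [-1.57, -0.002, 0.001]
ft_force: [1.3, 0.3, -1.0]
width: 58.8
```

```bash
python3 - <<'E'
from meas import *
o,d,W=get('wrist');print(o['ee_pos'],o['ft_force'],o['width']);save(d['img'],'w3.png')
z=W[...,2];X,Y=W[...,0],W[...,1]
m=(np.hypot(X-620,Y+14)<62)&(z>69)&(z<75);p=W[m][:,:2].astype(np.float32);h=cv2.convexHull(p)[:,0];print(np.round(circ(h),1))
E
```

```text
[623.37273148 -13.50259187 168.31605105] [ 1.3484397   0.29814496 -1.03957076] 58.81654216311061
[619.8 -12.7  57.9]
```

View pics/w3.png

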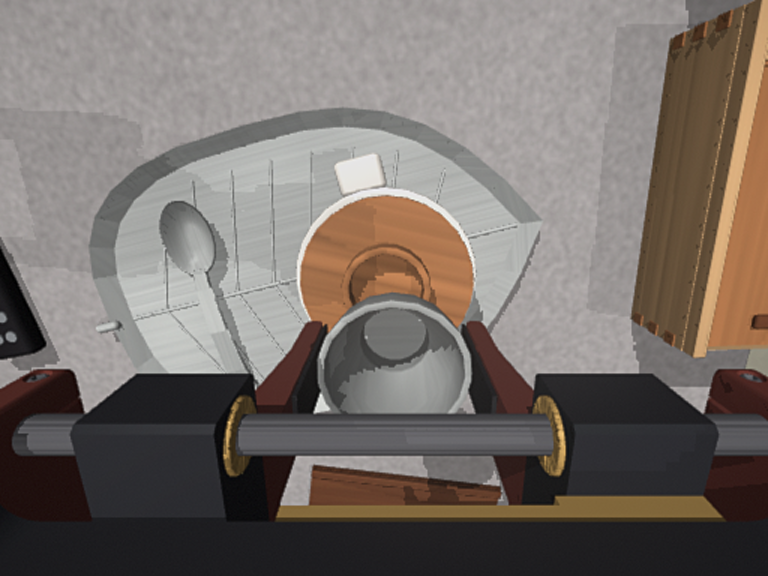

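Call:
{"method": "jog_arm", "body": {
  "steps": [
    {"turn": [0,0,0],"dp": [-0.3,0.42,0.0],"claw": 0},
    {"turn": [0,0,0],"dp": [-0.6,0.84,0.0],"claw": 0},
    {"turn": [0,0,0],"dp": [-0.6,0.84,0.0],"claw": 0}
  ]
}}

```text
t: 3.95
ee_pos: [568.8, 57.3, 164.2]
orientation: [-1.569, 0.003, 0.01]
ft_force: [-0.0, -0.7, -1.5]
width: 58.7
```

Call:
{"method": "jog_arm", "body": {
  "steps": [
    {"turn": [0,0,0],"dp": [-0.3,0.42,0.0],"claw": 0},
    {"turn": [0,0,0],"dp": [-0.6,0.84,0.0],"claw": 0},
    {"turn": [0,0,0],"dp": [-0.6,0.84,0.0],"claw": 0}
  ]
}}

```text
t: 4.2
ee_pos: [516.0, 127.4, 162.3]
orientation: [-1.569, 0.006, 0.016]
ft_force: [-0.7, -1.0, -1.9]
width: 59.1
```

Call:
{"method": "jog_arm", "body": {
  "steps": [
    {"turn": [0,0,0],"dp": [-0.3,0.42,0.0],"claw": 0},
    {"turn": [0,0,0],"dp": [-0.6,0.84,0.0],"claw": 0},
    {"turn": [0,0,0],"dp": [-0.6,0.84,0.0],"claw": 0}
  ]
}}

```text
t: 4.45
ee_pos: [463.9, 197.3, 160.8]
orientation: [-1.569, 0.007, 0.022]
ft_force: [-0.4, -0.7, -1.5]
width: 58.7
```

Call:
{"method": "jog_arm", "body": {
  "steps": [
    {"turn": [0,0,0],"dp": [-0.3,0.42,0.0],"claw": 0},
    {"turn": [0,0,0],"dp": [-0.6,0.84,0.0],"claw": 0},
    {"turn": [0,0,0],"dp": [-0.6,0.84,0.0],"claw": 0},
    {"turn": [0,0,0],"dp": [-0.6,0.84,0.0],"claw": 0}
  ]
}}

```text
t: 4.78
ee_pos: [414.7, 265.4, 160.0]
orientation: [-1.57, 0.005, 0.025]
ft_force: [-0.5, 0.0, -1.7]
width: 58.8
```

```bash
python3 - <<'E'
from meas import *
o,d,W=get('wrist');print(o['ee_pos'],o['orientation'],o['width']);save(d['img'],'w4.png')
np.savez('pics/w4.npz',W=W)
E
```

```text
[414.65927696 265.40284399 159.9870232 ] [-1.57027248  0.00480205  0.02548156] 58.77114749886416
```

View pics/w4.png

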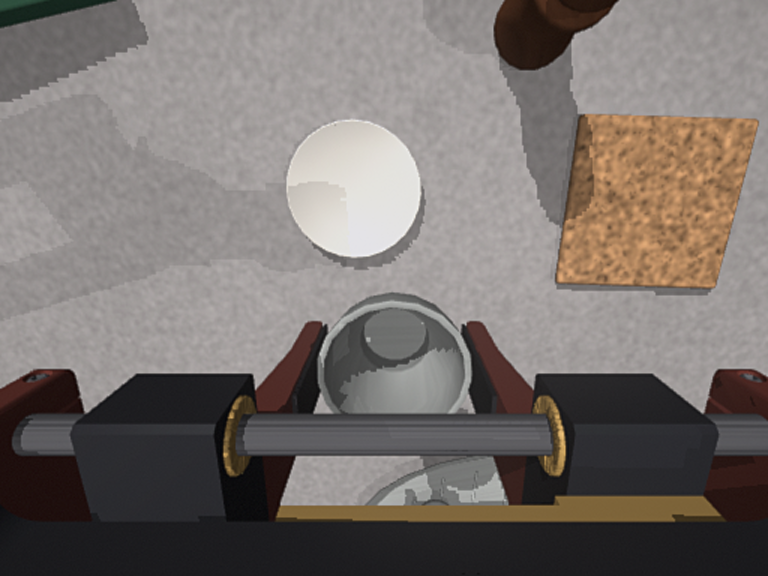

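```bash
python3 - <<'E'
from meas import *
o=ctrl.get_obs();d=ctrl.get_image('wrist');img=d['img'];hsv=cv2.cvtColor(img,cv2.COLOR_RGB2HSV)
print(R.from_rotvec(o['orientation']).as_matrix().round(3))
print(hsv[115,210],hsv[130,220],hsv[115,170])
c,_=blob(hsv[...,2]>185,(240,130));p=ray(d,'wrist',o,c,11).astype(np.float32);h=cv2.convexHull(p)[:,0];print(len(c),circ(h),cv2.minEnclosingCircle(p),cv2.minAreaRect(p))
vis=img.copy();cv2.drawContours(vis,[c.astype(np.int32)],-1,(255,0,0),1)
c,_=blob(hsv[...,1]>90,(440,130));p=ray(d,'wrist',o,c,8).astype(np.float32);print(cv2.minAreaRect(p))
cv2.drawContours(vis,[c.astype(np.int32)],-1,(255,0,0),1)
save(vis,'w4s.png')
E
```

```text
[[ 1.    -0.019 -0.012]
 [ 0.012  0.     1.   ]
 [-0.019 -1.     0.001]]
[ 20  14 221] [ 16  15 215] [  0   8 165]
255 (np.float64(381.0915588238291), np.float64(323.6101231398254), np.float64(51.22968673506764)) ((381.044189453125, 323.6661682128906), 51.453773498535156) ((381.0109558105469, 323.70989990234375), (102.04154968261719, 102.09197235107422), 47.342552185058594)
((609.5733032226562, 315.47552490234375), (127.82415771484375, 129.21397399902344), 89.03347778320312)
```

View pics/w4s.png

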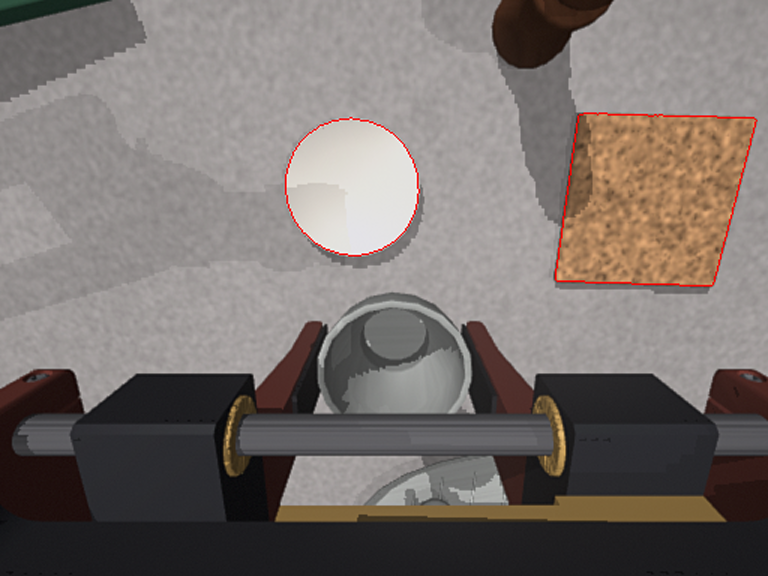

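Call:
{"method": "jog_arm", "body": {
  "steps": [
    {"turn": [0,-0.003,-0.002],"dp": [-0.21,0.37,-0.1],"claw": 0},
    {"turn": [0,-0.006,-0.004],"dp": [-0.421,0.728,-0.4],"claw": 0},
    {"turn": [0,-0.006,-0.004],"dp": [-0.421,0.728,-0.8],"claw": 0},
    {"turn": [0,-0.006,-0.004],"dp": [-0.421,0.728,-0.9],"claw": 0},
    {"turn": [0,-0.006,-0.004],"dp": [-0.421,0.728,-0.9],"claw": 0},
    {"turn": [0,-0.006,-0.004],"dp": [-0.421,0.728,-0.9],"claw": 0}
  ]
}}

```text
t: 5.38
ee_pos: [383.4, 321.0, 88.3]
orientation: [-1.571, 0.004, -0.003]
ft_force: [0.2, -0.0, -0.6]
width: 58.9
```

```bash
python3 - <<'E'
from meas import *
o,d,W=get('wrist');print(o['ee_pos'],R.from_rotvec(o['orientation']).as_matrix().round(3)[:,1],o['width']);save(d['img'],'w5.png')
E
```

```text
[383.44173392 320.97223005  88.29532206] [-0. -0. -1.] 58.8517147578612
```

View pics/w5.png

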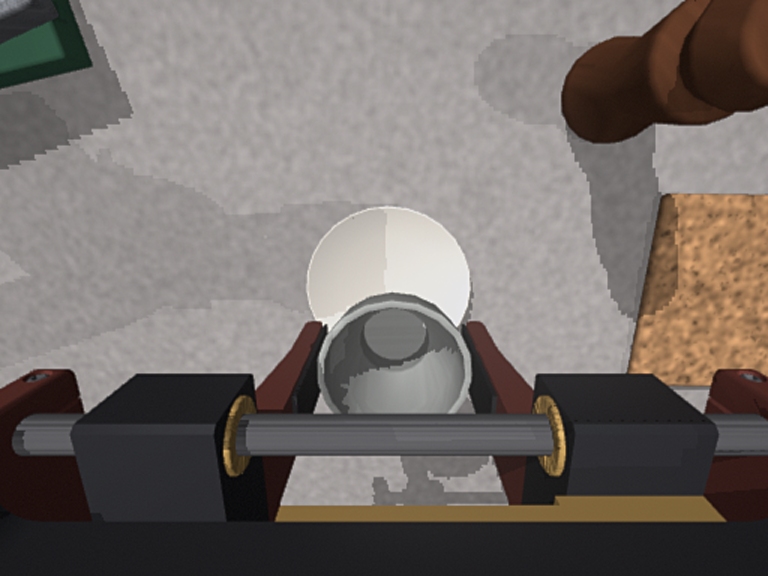

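Call:
{"method": "jog_arm", "body": {
  "steps": [
    {"turn": [0,0,0],"dp": [-0.03,0.033,-0.3],"claw": 0},
    {"turn": [0,0,0],"dp": [-0.03,0.033,-0.55],"claw": 0},
    {"turn": [0,0,0],"dp": [-0.03,0.033,-0.7],"claw": 0},
    {"turn": [0,0,0],"dp": [-0.03,0.033,-0.7],"claw": 0},
    {"turn": [0,0,0],"dp": [-0.03,0.033,-0.7],"claw": 0}
  ]
}}

```text
t: 5.85
ee_pos: [382.6, 323.9, 34.0]
orientation: [-1.569, 0.003, -0.006]
ft_force: [0.0, 1.1, -1.0]
width: 58.9
```

Call:
{"method": "jog_arm", "body": {
  "steps": [
    {"turn": [0,0,0],"dp": [-0.02,0,-0.05],"claw": 0},
    {"turn": [0,0,0],"dp": [-0.02,0,-0.09],"claw": 0},
    {"turn": [0,0,0],"dp": [-0.02,0,-0.09],"claw": 0},
    {"turn": [0,0,0],"dp": [-0.02,0,-0.09],"claw": 0}
  ]
}}

```text
t: 6.18
ee_pos: [381.2, 324.0, 27.2]
orientation: [-1.569, 0.003, -0.006]
ft_force: [0.4, -0.3, -0.9]
width: 58.9
```

Call:
{"method": "jog_arm", "body": {
  "steps": [
    {"turn": [0,0,0],"dp": [0,0,-0.02],"claw": 0},
    {"turn": [0,0,0],"dp": [0,0,-0.03],"claw": 0},
    {"turn": [0,0,0],"dp": [0,0,-0.03],"claw": 0}
  ]
}}

```text
t: 6.43
ee_pos: [381.2, 324.0, 24.8]
orientation: [-1.569, 0.003, -0.006]
ft_force: [-0.4, 0.4, -0.1]
width: 58.7
```

```bash
python3 - <<'E'
from meas import *
o,d,W=get('scene');print(o['ee_pos'],o['ft_force']);save(d['img'][90:200,260:420],'s5.png',5)
E
```

```text
[381.2173801  324.02863831  24.7901813 ] [-0.38188113  0.44452181 -0.07629658]
```

View pics/s5.png

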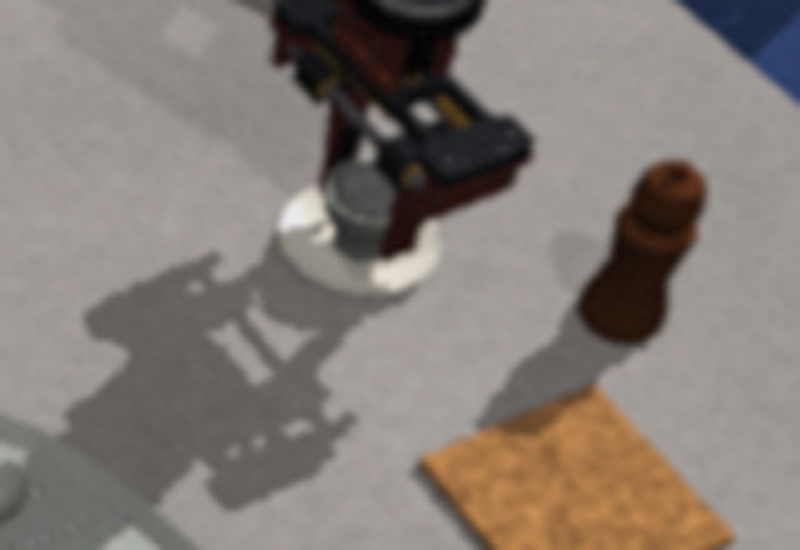

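Call:
{"method": "jog_arm", "body": {
  "steps": [
    {"turn": [0,0,0],"dp": [0,0,-0.015],"claw": 0},
    {"turn": [0,0,0],"dp": [0,0,-0.015],"claw": 0}
  ]
}}

```text
t: 6.65
ee_pos: [381.4, 324.2, 24.1]
orientation: [-1.569, 0.003, -0.006]
ft_force: [-1.4, -0.9, 8.0]
width: 58.8
```

Call:
{"method": "jog_arm", "body": {
  "steps": [
    {"turn": [0,0,0],"dp": [0,0,0.004],"claw": 0},
    {"turn": [0,0,0],"dp": [0,0,0.004],"claw": 0.8},
    {"turn": [0,0,0],"dp": [0,0,0.004],"claw": 1},
    {"turn": [0,0,0],"dp": [0,0,0.004],"claw": 1},
    {"turn": [0,0,0],"dp": [0,0,0.004],"claw": 1}
  ]
}}

```text
t: 7.07
ee_pos: [381.3, 324.2, 24.3]
orientation: [-1.569, 0.003, -0.006]
ft_force: [-0.3, -0.7, -0.3]
width: 82.0
```

Call:
{"method": "jog_arm", "body": {
  "steps": [
    {"turn": [0,0,0],"dp": [0,0,0.15],"claw": 1},
    {"turn": [0,0,0],"dp": [0,0,0.5],"claw": 1},
    {"turn": [0,0,0],"dp": [0,0,1],"claw": 1},
    {"turn": [0,0,0],"dp": [0,0,1],"claw": 1}
  ]
}}

```text
t: 7.4
ee_pos: [384.2, 326.6, 110.4]
orientation: [-1.563, -0.003, -0.012]
ft_force: [0.9, 1.3, 0.5]
width: 88.0
```

```bash
python3 - <<'E'
from meas import *
o,d,W=get('wrist');print(o['ee_pos'],R.from_rotvec(o['orientation']).as_matrix().round(3)[:,1],o['width']);save(d['img'],'w6.png')
z=W[...,2];X,Y=W[...,0],W[...,1]
m=(np.hypot(X-381,Y-324)<36)&(z>45)&(z<55);p=W[m][:,:2].astype(np.float32);h=cv2.convexHull(p)[:,0];print(np.round(circ(h),1),np.median(z[m]),m.sum())
E
```

```text
[384.21312567 326.59420943 110.42108503] [ 0.009  0.008 -1.   ] 88.00142799576302
[382.9 324.6  29.5] 49.25668099497264 834
```

View pics/w6.png

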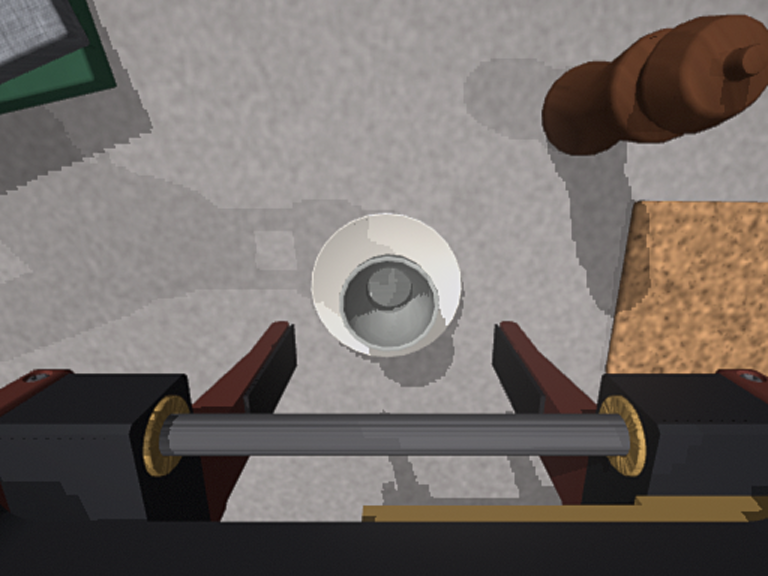

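```bash
python3 - <<'E'
from meas import *
o,d,W=get('wrist');img=d['img'];hsv=cv2.cvtColor(img,cv2.COLOR_RGB2HSV)
print(o['ee_pos'])
z=W[...,2];X,Y=W[...,0],W[...,1]
m=(np.hypot(X-381,Y-324)<36)&(z>45)&(z<55);p=W[m][:,:2].astype(np.float32);h=cv2.convexHull(p)[:,0];print('cup',np.round(circ(h),1))
c,_=blob(hsv[...,2]>185,(220,180));p=ray(d,'wrist',o,c,11).astype(np.float32);h=cv2.convexHull(p)[:,0];print(len(c),circ(h),cv2.minEnclosingCircle(p))
vis=img.copy();cv2.drawContours(vis,[c.astype(np.int32)],-1,(255,0,0),1);save(vis,'w6s.png',1)
E
```

```text
[383.47844501 325.96328146 108.27702809]
cup [382.9 324.5  29.5]
379 (np.float64(380.8627621364289), np.float64(323.7032773001525), np.float64(51.20892918512469)) ((380.78717041015625, 323.7401123046875), 51.470157623291016)
```

View pics/w6s.png

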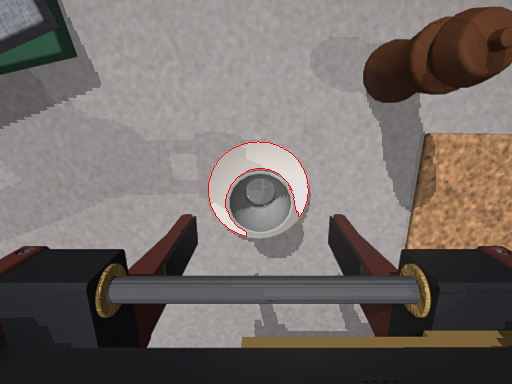

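Call:
{"method": "jog_arm", "body": {
  "steps": [
    {"turn": [0,0,0],"dp": [0.2,-0.3,0.3],"claw": 1},
    {"turn": [0,0,0],"dp": [0.59,-0.85,0.6],"claw": 1},
    {"turn": [0,0,0],"dp": [0.59,-0.85,0.6],"claw": 1}
  ]
}}

```text
t: 7.75
ee_pos: [431.1, 255.3, 155.6]
orientation: [-1.566, -0.001, -0.01]
ft_force: [0.6, 0.4, 0.5]
width: 87.9
```

Call:
{"method": "jog_arm", "body": {
  "steps": [
    {"turn": [0,0,0],"dp": [0.3,-0.43,0.0],"claw": 1},
    {"turn": [0,0,0],"dp": [0.59,-0.85,0.0],"claw": 1},
    {"turn": [0,0,0],"dp": [0.59,-0.85,0.0],"claw": 1}
  ]
}}

```text
t: 8.0
ee_pos: [480.9, 182.9, 155.2]
orientation: [-1.567, 0.001, -0.013]
ft_force: [-0.2, -0.3, -0.1]
width: 87.8
```

Call:
{"method": "jog_arm", "body": {
  "steps": [
    {"turn": [0,0,0],"dp": [0.3,-0.43,0.0],"claw": 1},
    {"turn": [0,0,0],"dp": [0.59,-0.85,0.0],"claw": 1},
    {"turn": [0,0,0],"dp": [0.59,-0.85,0.0],"claw": 1}
  ]
}}

```text
t: 8.25
ee_pos: [530.4, 111.4, 154.4]
orientation: [-1.568, 0.003, -0.016]
ft_force: [0.4, 0.1, -0.8]
width: 87.9
```

Call:
{"method": "jog_arm", "body": {
  "steps": [
    {"turn": [0,0,0],"dp": [0.3,-0.43,0.0],"claw": 1},
    {"turn": [0,0,0],"dp": [0.59,-0.85,0.0],"claw": 1},
    {"turn": [0,0,0],"dp": [0.59,-0.85,0.0],"claw": 1}
  ]
}}

```text
t: 8.5
ee_pos: [580.2, 39.9, 153.7]
orientation: [-1.569, 0.005, -0.019]
ft_force: [-0.1, 0.0, 0.6]
width: 87.7
```

Call:
{"method": "jog_arm", "body": {
  "steps": [
    {"turn": [0,0.002,0],"dp": [0.25,-0.33,0.0],"claw": 1},
    {"turn": [0,0.004,0.001],"dp": [0.49,-0.67,0.0],"claw": 1},
    {"turn": [0,0.004,0.001],"dp": [0.49,-0.67,0.0],"claw": 1},
    {"turn": [0,0.004,0.001],"dp": [0.49,-0.67,0.0],"claw": 1}
  ]
}}

```text
t: 8.83
ee_pos: [618.9, -13.8, 152.4]
orientation: [-1.569, 0.015, -0.007]
ft_force: [-0.8, 0.3, -0.9]
width: 87.6
```

```bash
python3 - <<'E'
from meas import *
o,d,W=get('wrist');print(o['ee_pos'],R.from_rotvec(o['orientation']).as_matrix().round(3),o['width']);save(d['img'],'w7.png')
z=W[...,2];X,Y=W[...,0],W[...,1]
for r,lo,hi in((35,82,92),(62,69,75)):
    m=(np.hypot(X-620,Y+14)<r)&(z>lo)&(z<hi);p=W[m][:,:2].astype(np.float32);h=cv2.convexHull(p)[:,0];print(np.round(circ(h),1),np.median(z[m]),m.sum())
E
```

```text
[618.90803292 -13.75663883 152.38547148] [[ 1.    -0.005  0.014]
 [-0.014  0.002  1.   ]
 [-0.005 -1.     0.002]] 87.59708088658793
[619.5 -13.4  28.6] 86.32573675086209 1054
[619.5 -13.7  58.6] 71.6534458806081 9941
```

View pics/w7.png

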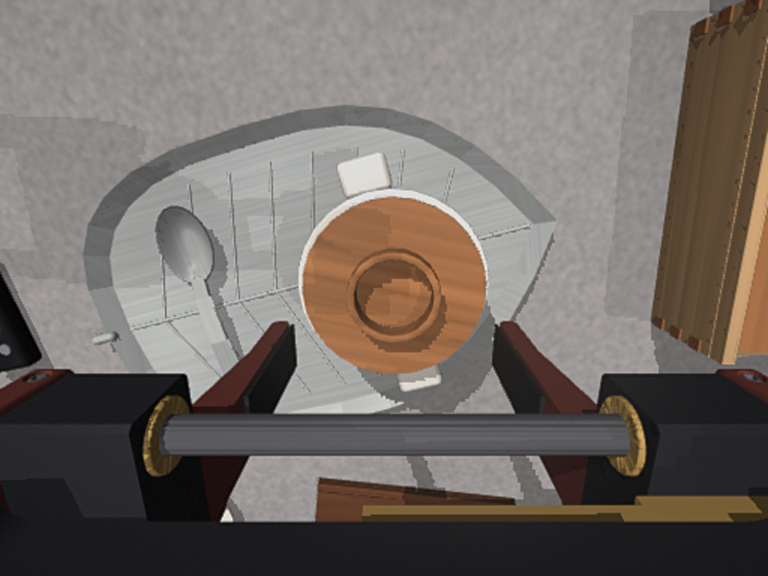

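Call:
{"method": "jog_arm", "body": {
  "steps": [
    {"turn": [0,-0.001,0.004],"dp": [0.007,0.002,-0.3],"claw": 1},
    {"turn": [0,-0.001,0.004],"dp": [0.007,0.002,-0.7],"claw": 1},
    {"turn": [0,-0.001,0.004],"dp": [0.007,0.002,-0.9],"claw": 1},
    {"turn": [0,-0.001,0.004],"dp": [0.007,0.002,-0.9],"claw": 1},
    {"turn": [0,-0.001,0.004],"dp": [0.007,0.002,-0.9],"claw": 1}
  ]
}}

```text
t: 9.3
ee_pos: [617.0, -11.2, 79.6]
orientation: [-1.568, 0.004, 0.005]
ft_force: [0.2, -0.5, -0.9]
width: 87.9
```

Call:
{"method": "jog_arm", "body": {
  "steps": [
    {"turn": [0,0,0],"dp": [0.031,-0.028,-0.03],"claw": 1},
    {"turn": [0,0,0],"dp": [0.031,-0.028,-0.062],"claw": 1},
    {"turn": [0,0,0],"dp": [0.031,-0.028,-0.062],"claw": 1},
    {"turn": [0,0,0],"dp": [0.031,-0.028,-0.062],"claw": 1}
  ]
}}

```text
t: 9.63
ee_pos: [619.9, -13.3, 75.4]
orientation: [-1.569, 0.003, 0.005]
ft_force: [0.8, -0.5, -1.0]
width: 87.8
```

Call:
{"method": "jog_arm", "body": {
  "steps": [
    {"turn": [0,0,0],"dp": [0,0,-0.014],"claw": 0},
    {"turn": [0,0,0],"dp": [0,0,-0.014],"claw": 0},
    {"turn": [0,0,0],"dp": [0,0,-0.014],"claw": 0},
    {"turn": [0,0,0],"dp": [0,0,-0.014],"claw": 0},
    {"turn": [0,0,0],"dp": [0,0,-0.014],"claw": 0},
    {"turn": [0,0,0],"dp": [0,0,-0.014],"claw": 0},
    {"turn": [0,0,0],"dp": [0,0,-0.014],"claw": 0}
  ]
}}

```text
t: 10.22
ee_pos: [619.7, -13.4, 74.4]
orientation: [-1.569, 0.003, 0.005]
ft_force: [-1.2, -0.4, 2.4]
width: 57.1
```

Call:
{"method": "jog_arm", "body": {
  "steps": [
    {"turn": [0,0,0],"dp": [0,0,0.06],"claw": 0},
    {"turn": [0,0,0],"dp": [0,0,0.2],"claw": 0},
    {"turn": [0,0,0],"dp": [0,0,0.45],"claw": 0},
    {"turn": [0,0,0],"dp": [0,0,0.7],"claw": 0},
    {"turn": [0,0,0],"dp": [0,0,0.7],"claw": 0}
  ]
}}

```text
t: 10.63
ee_pos: [622.5, -13.5, 134.8]
orientation: [-1.569, -0.002, -0.001]
ft_force: [1.5, -0.2, -1.0]
width: 56.9
```

```bash
python3 - <<'E'
from meas import *
o,d,W=get('wrist');print(o['ee_pos'],o['ft_force'],o['width']);save(d['img'],'w8.png')
np.savez('pics/w8.npz',W=W,img=d['img'])
E
```

```text
[622.47196055 -13.45796981 134.84363839] [ 1.48311894 -0.20053543 -0.95068526] 56.94416706309372
```

View pics/w8.png

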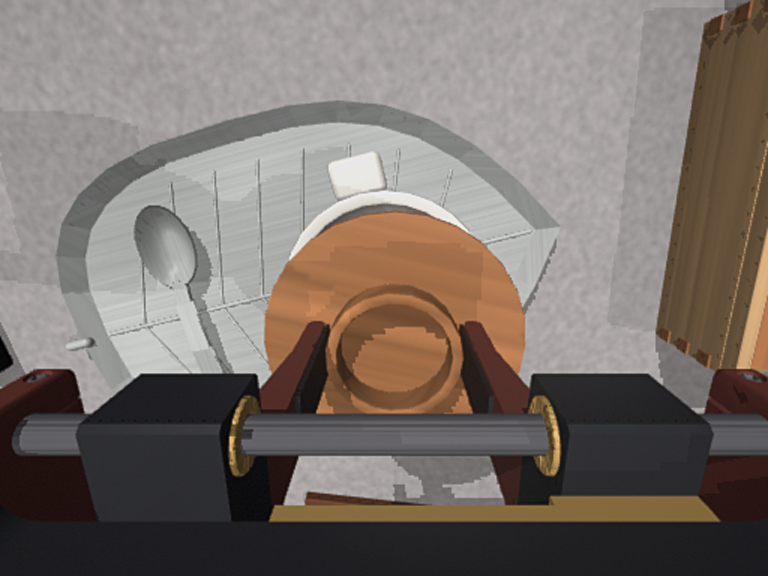

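Call:
{"method": "jog_arm", "body": {
  "steps": [
    {"turn": [0,0,0],"dp": [0,0.4,0.1],"claw": 0},
    {"turn": [0,0,0],"dp": [-0.04,0.9,0.15],"claw": 0},
    {"turn": [0,0,0],"dp": [-0.04,0.98,0.15],"claw": 0}
  ]
}}

```text
t: 10.93
ee_pos: [618.1, 69.0, 145.4]
orientation: [-1.567, -0.002, 0.002]
ft_force: [0.9, 0.5, -0.8]
width: 57.2
```

Call:
{"method": "jog_arm", "body": {
  "steps": [
    {"turn": [0,0,0],"dp": [0,0.45,0.0],"claw": 0},
    {"turn": [0,0,0],"dp": [-0.04,0.9,0.0],"claw": 0},
    {"turn": [0,0,0],"dp": [-0.04,0.98,0.0],"claw": 0}
  ]
}}

```text
t: 11.18
ee_pos: [613.9, 151.6, 144.5]
orientation: [-1.566, -0.004, 0.005]
ft_force: [-0.1, -0.4, -1.4]
width: 56.9
```

Call:
{"method": "jog_arm", "body": {
  "steps": [
    {"turn": [0,0,0],"dp": [0,0.45,0.0],"claw": 0},
    {"turn": [0,0,0],"dp": [-0.04,0.9,0.0],"claw": 0},
    {"turn": [0,0,0],"dp": [-0.04,0.98,0.0],"claw": 0},
    {"turn": [0,0,0],"dp": [-0.04,0.98,0.0],"claw": 0}
  ]
}}

```text
t: 11.52
ee_pos: [609.9, 231.7, 143.5]
orientation: [-1.566, -0.006, 0.008]
ft_force: [0.3, -0.5, -1.2]
width: 57.0
```

```bash
python3 - <<'E'
from meas import *
o=ctrl.get_obs();d=ctrl.get_image('wrist');img=d['img'];hsv=cv2.cvtColor(img,cv2.COLOR_RGB2HSV)
print(o['ee_pos'],R.from_rotvec(o['orientation']).as_matrix().round(3));save(img,'w9.png')
E
```

```text
[609.94821158 231.71056186 143.49092269] [[ 1.    -0.002 -0.009]
 [ 0.009  0.004  1.   ]
 [-0.002 -1.     0.004]]
```

View pics/w9.png

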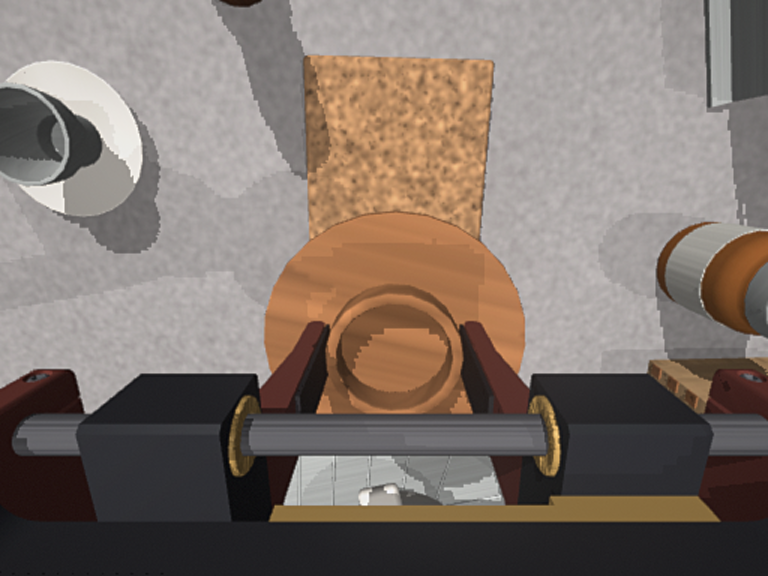

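```bash
python3 - <<'E'
from meas import *
o=ctrl.get_obs();d=ctrl.get_image('wrist');img=d['img']
save(img[25:170,190:345],'w9c.png',4)
hsv=cv2.cvtColor(img,cv2.COLOR_RGB2HSV);m=(hsv[...,1]>90)&(hsv[...,0]<30)
c,_=blob(m,(260,70));c=c[(c[:,1]<140)]
p=ray(d,'wrist',o,c,8)
# far edge: max y; left edge: min x; right edge: max x
far=p[p[:,1]>np.percentile(p[:,1],99)-6]
r0=[]
body=p[(p[:,1]<p[:,1].max()-8)]
L=body[body[:,0]<600];Rr=body[body[:,0]>620]
mid=p[(p[:,0]>565)&(p[:,0]<650)&(p[:,1]>350)]
for n,q,ax in(('L',L,1),('R',Rr,1),('far',mid,0)):
    q=q[abs(q[:,1-ax]-np.median(q[:,1-ax]))<4] ; f=np.polyfit(q[:,ax],q[:,1-ax],1);print(n,len(q),f,np.polyval(f,313 if ax else 611))
E
```

```text
L 96 [1.69364078e-02 5.43248592e+02] 548.5496879709212
R 95 [1.82471656e-02 6.69361469e+02] 675.0728319221944
far 85 [-1.72074153e-02  3.89090043e+02] 378.57631177905756
```

View pics/w9c.png

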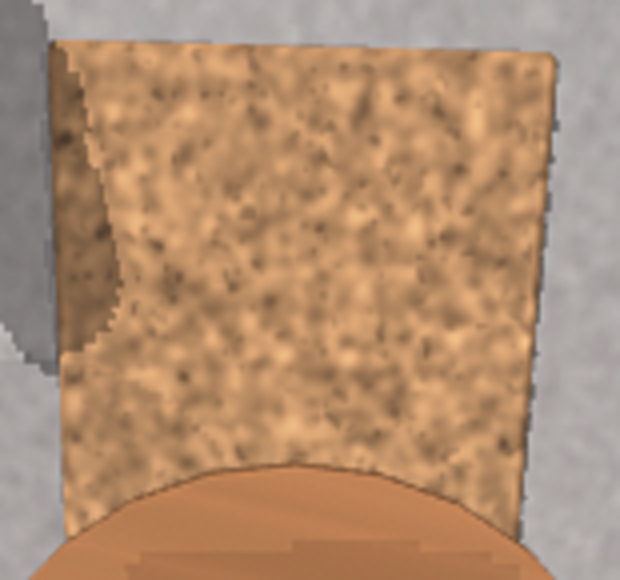

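Call:
{"method": "jog_arm", "body": {
  "steps": [
    {"turn": [0,0,0],"dp": [0.01,0.45,-0.1],"claw": 0},
    {"turn": [0.001,0,-0.003],"dp": [0.022,0.8,-0.5],"claw": 0},
    {"turn": [0.001,0,-0.003],"dp": [0.022,1.0,-0.9],"claw": 0},
    {"turn": [0.001,0,-0.003],"dp": [0.022,1.0,-0.9],"claw": 0},
    {"turn": [0.001,0,-0.003],"dp": [0.022,1.0,-0.9],"claw": 0}
  ]
}}

```text
t: 12.03
ee_pos: [610.5, 307.1, 69.2]
orientation: [-1.567, 0.008, 0.002]
ft_force: [0.2, 0.4, -0.8]
width: 57.1
```

```bash
python3 - <<'E'
from meas import *
o=ctrl.get_obs();d=ctrl.get_image('wrist');img=d['img']
print(o['ee_pos'],R.from_rotvec(o['orientation']).as_matrix().round(3));save(img,'w10.png')
E
```

```text
[610.49010306 307.14177126  69.20784938] [[ 1.    -0.006  0.003]
 [-0.003  0.004  1.   ]
 [-0.006 -1.     0.004]]
```

View pics/w10.png

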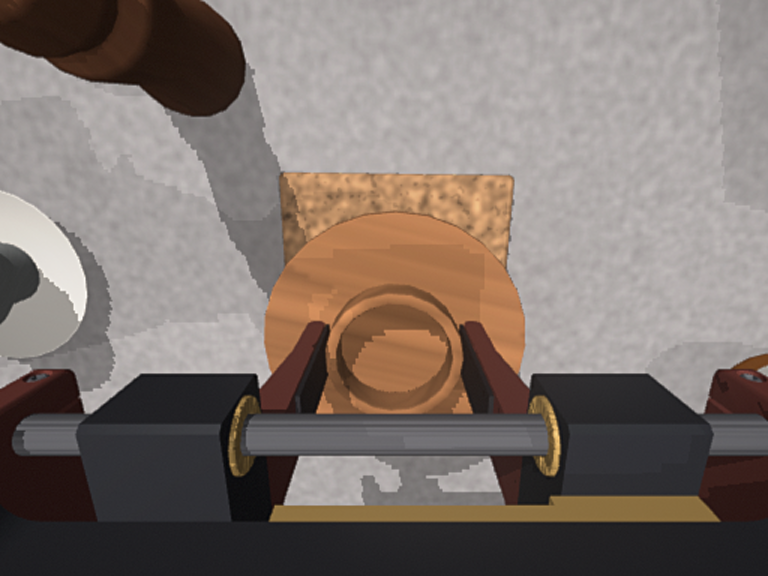

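Call:
{"method": "jog_arm", "body": {
  "steps": [
    {"turn": [-0.001,-0.002,0.001],"dp": [0.015,0.086,-0.2],"claw": 0},
    {"turn": [-0.001,-0.002,0.001],"dp": [0.015,0.086,-0.4],"claw": 0},
    {"turn": [-0.001,-0.002,0.001],"dp": [0.015,0.086,-0.5],"claw": 0},
    {"turn": [-0.001,-0.002,0.001],"dp": [0.015,0.086,-0.5],"claw": 0},
    {"turn": [-0.001,-0.002,0.001],"dp": [0.015,0.086,-0.5],"claw": 0}
  ]
}}

```text
t: 12.5
ee_pos: [613.1, 313.2, 31.2]
orientation: [-1.569, -0.0, -0.003]
ft_force: [0.8, -0.5, -1.1]
width: 56.7
```

```bash
python3 - <<'E'
from meas import *
o=ctrl.get_obs();d=ctrl.get_image('wrist');img=d['img']
print(o['ee_pos'],R.from_rotvec(o['orientation']).as_matrix().round(3));save(img,'w11.png')
for a in((283,160),(517,160)):print(a,img[a[1]*2//3,a[0]*2//3])
hsv=cv2.cvtColor(img,cv2.COLOR_RGB2HSV);m=(hsv[...,1]>90)&(hsv[...,0]<30)
c,_=blob(m,(260,130));c=c[c[:,1]<150];p=ray(d,'wrist',o,c,8)
print(p[:,1].max(), [ (p[(abs(p[:,1]-yy)<3)][:,0].min().round(1),p[(abs(p[:,1]-yy)<3)][:,0].max().round(1)) for yy in(375,370,365,360)])
E
```

```text
[613.08412946 313.16599553  31.22084255] [[ 1.     0.002  0.002]
 [-0.002  0.002  1.   ]
 [ 0.002 -1.     0.002]]
(283, 160) [184 179 178]
(517, 160) [187 180 180]Traceback (most recent call last):
  File "<stdin>", line 7, in <module>
    return umr_minimum(a, axis, None, out, keepdims, initial, where)
ValueError: zero-size array to reduction operation minimum which has no identity
```

View pics/w11.png

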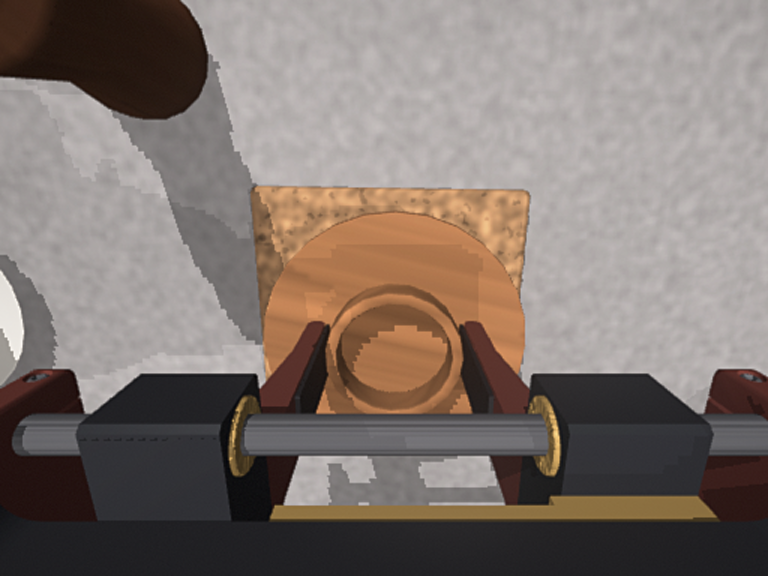

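Call:
{"method": "jog_arm", "body": {
  "steps": [
    {"turn": [0,0,0],"dp": [-0.016,0.011,-0.04],"claw": 0},
    {"turn": [0,0,0],"dp": [-0.016,0.011,-0.08],"claw": 0},
    {"turn": [0,0,0],"dp": [-0.016,0.011,-0.08],"claw": 0},
    {"turn": [0,0,0],"dp": [-0.016,0.011,-0.08],"claw": 0}
  ]
}}

```text
t: 12.88
ee_pos: [612.1, 314.5, 25.4]
orientation: [-1.568, -0.001, -0.004]
ft_force: [0.5, 0.2, -1.4]
width: 57.0
```

Call:
{"method": "jog_arm", "body": {
  "steps": [
    {"turn": [0,0,0],"dp": [0,0,-0.015],"claw": 0},
    {"turn": [0,0,0],"dp": [0,0,-0.015],"claw": 0},
    {"turn": [0,0,0],"dp": [0,0,-0.015],"claw": 0}
  ]
}}

```text
t: 13.13
ee_pos: [612.1, 314.5, 24.2]
orientation: [-1.568, -0.001, -0.004]
ft_force: [-0.1, 0.6, -0.7]
width: 57.2
```

Call:
{"method": "jog_arm", "body": {
  "steps": [
    {"turn": [0,0,0],"dp": [0,0,-0.018],"claw": 0},
    {"turn": [0,0,0],"dp": [0,0,-0.018],"claw": 0},
    {"turn": [0,0,0],"dp": [0,0,-0.018],"claw": 0}
  ]
}}

```text
t: 13.38
ee_pos: [612.0, 314.5, 22.7]
orientation: [-1.568, -0.001, -0.003]
ft_force: [0.2, 0.2, -0.9]
width: 57.3
```

Call:
{"method": "jog_arm", "body": {
  "steps": [
    {"turn": [0,0,0],"dp": [0,0,-0.012],"claw": 0},
    {"turn": [0,0,0],"dp": [0,0,-0.012],"claw": 0},
    {"turn": [0,0,0],"dp": [0,0,-0.012],"claw": 0}
  ]
}}

```text
t: 13.63
ee_pos: [612.2, 314.6, 22.2]
orientation: [-1.568, -0.001, -0.004]
ft_force: [-1.4, -1.1, 3.9]
width: 56.8
```

Call:
{"method": "jog_arm", "body": {
  "steps": [
    {"turn": [0,0,0],"dp": [0,0,0.003],"claw": 0.8},
    {"turn": [0,0,0],"dp": [0,0,0.003],"claw": 1},
    {"turn": [0,0,0],"dp": [0,0,0.003],"claw": 1},
    {"turn": [0,0,0],"dp": [0,0,0.003],"claw": 1},
    {"turn": [0,0,0],"dp": [0,0,0.003],"claw": 1}
  ]
}}

```text
t: 14.05
ee_pos: [612.1, 314.6, 22.2]
orientation: [-1.568, -0.001, -0.004]
ft_force: [-0.7, 0.2, -0.4]
width: 85.7
```

Call:
{"method": "jog_arm", "body": {
  "steps": [
    {"turn": [0,0,0],"dp": [0,0,0.15],"claw": 1},
    {"turn": [0,0,0],"dp": [0,0,0.5],"claw": 1},
    {"turn": [0,0,0],"dp": [0,0,1],"claw": 1},
    {"turn": [0,0,0],"dp": [0,0,1],"claw": 1},
    {"turn": [0,0,0],"dp": [0,0,1],"claw": 1}
  ]
}}

```text
t: 14.47
ee_pos: [614.2, 315.6, 106.1]
orientation: [-1.565, -0.006, -0.008]
ft_force: [-0.1, 0.3, 0.0]
width: 87.8
```

```bash
python3 - <<'E'
from meas import *
o,d,W=get('wrist');img=d['img']
print(o['ee_pos'],R.from_rotvec(o['orientation']).as_matrix().round(3)[:,1]);save(img,'w12.png')
z=W[...,2];X,Y=W[...,0],W[...,1]
m=(np.hypot(X-612,Y-314)<62)&(z>17)&(z<24);p=W[m][:,:2].astype(np.float32);h=cv2.convexHull(p)[:,0];print('lid',np.round(circ(h),1),np.median(z[m]))
m=(np.hypot(X-612,Y-314)<35)&(z>31)&(z<40);p=W[m][:,:2].astype(np.float32);h=cv2.convexHull(p)[:,0];print('ring',np.round(circ(h),1),np.median(z[m]))
hsv=cv2.cvtColor(img,cv2.COLOR_RGB2HSV);mm=(hsv[...,1]>90)&(hsv[...,0]<30)
c,_=blob(mm,(260,190));p=ray(d,'wrist',o,c,8).astype(np.float32);print(cv2.minAreaRect(p))
print(p.min(0),p.max(0))
E
```

```text
[614.17608059 315.59038915 106.05676676] [ 0.009  0.005 -1.   ]
lid [613.4 314.3  58.6] 19.146937336775125
ring [613.5 314.6  28.5] 33.87793137897893
((611.7410888671875, 315.23626708984375), (129.95596313476562, 127.71544647216797), 89.16806030273438)
[547.1469  250.24539] [676.4696 380.589 ]
```

View pics/w12.png

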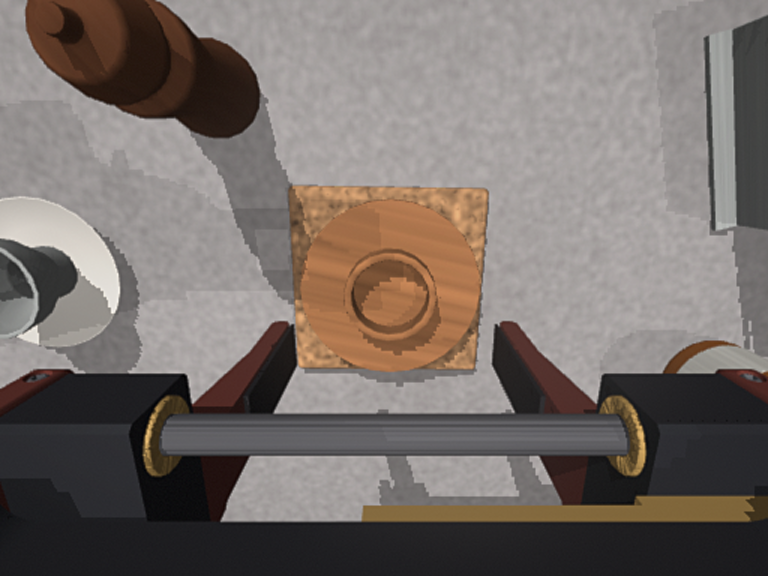

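Call:
{"method": "jog_arm", "body": {
  "steps": [
    {"turn": [0,0,0],"dp": [0,-0.4,0.4],"claw": 1},
    {"turn": [0,0.003,0],"dp": [0,-0.9,0.6],"claw": 1},
    {"turn": [0,0.003,0],"dp": [0,-1,0.6],"claw": 1}
  ]
}}

```text
t: 14.77
ee_pos: [613.5, 232.1, 153.7]
orientation: [-1.568, 0.004, 0.0]
ft_force: [1.9, -0.6, 0.7]
width: 87.7
```

Call:
{"method": "jog_arm", "body": {
  "steps": [
    {"turn": [0,0,0],"dp": [0,-0.45,0.0],"claw": 1},
    {"turn": [0,0,0],"dp": [0,-0.9,0.0],"claw": 1},
    {"turn": [0,0,0],"dp": [0,-1,0.0],"claw": 1}
  ]
}}

```text
t: 15.02
ee_pos: [612.1, 147.7, 152.3]
orientation: [-1.569, 0.009, 0.001]
ft_force: [0.6, 0.0, 0.1]
width: 87.8
```

Call:
{"method": "jog_arm", "body": {
  "steps": [
    {"turn": [0,0,0],"dp": [0,-0.45,0.0],"claw": 1},
    {"turn": [0,0,0],"dp": [0,-0.9,0.0],"claw": 1},
    {"turn": [0,0,0],"dp": [0,-1,0.0],"claw": 1}
  ]
}}

```text
t: 15.27
ee_pos: [610.9, 64.0, 150.7]
orientation: [-1.57, 0.013, 0.001]
ft_force: [0.5, -0.4, -0.4]
width: 88.1
```

Call:
{"method": "jog_arm", "body": {
  "steps": [
    {"turn": [0,0,0],"dp": [0,-0.45,0.0],"claw": 1},
    {"turn": [0,0,0],"dp": [0,-0.9,0.0],"claw": 1},
    {"turn": [0,0,0],"dp": [0,-1,0.0],"claw": 1},
    {"turn": [0,0,0],"dp": [0,-1,0.0],"claw": 1}
  ]
}}

```text
t: 15.6
ee_pos: [610.5, -17.5, 149.7]
orientation: [-1.57, 0.017, -0.001]
ft_force: [-0.5, 0.3, -0.2]
width: 88.0
```

```bash
python3 - <<'E'
from meas import *
o,d,W=get('wrist');img=d['img']
print(o['ee_pos'],R.from_rotvec(o['orientation']).as_matrix().round(3));save(img,'w13.png')
z=W[...,2];X,Y=W[...,0],W[...,1]
m=(np.hypot(X-620,Y+14)<68)&(z>60)&(z<69);p=W[m][:,:2].astype(np.float32);h=cv2.convexHull(p)[:,0];print('rim',np.round(circ(h),1),np.median(z[m]),m.sum(),circ(p))
rr=np.hypot(X-620,Y+14);m=(rr>70)&(rr<86)&(z>46)&(z<62);q=W[m]
for s in(1,-1):
    a=q[s*(q[:,1]+14)>0];print('lug',len(a),a[:,:2].mean(0) if len(a) else '')
np.savez('pics/w13.npz',W=W,img=img)
E
```

```text
[610.508122   -17.49157488 149.68510998] [[ 1.    -0.01   0.011]
 [-0.011  0.001  1.   ]
 [-0.01  -1.     0.001]]
rim [618.9 -12.4  62.4] 63.889246181032036 3202 (np.float64(618.8855654173855), np.float64(-12.023875843879068), np.float64(58.20306332196005))
lug 608 [601.27503632  60.96680765]
lug 268 [637.16990027 -87.01644628]
```

View pics/w13.png

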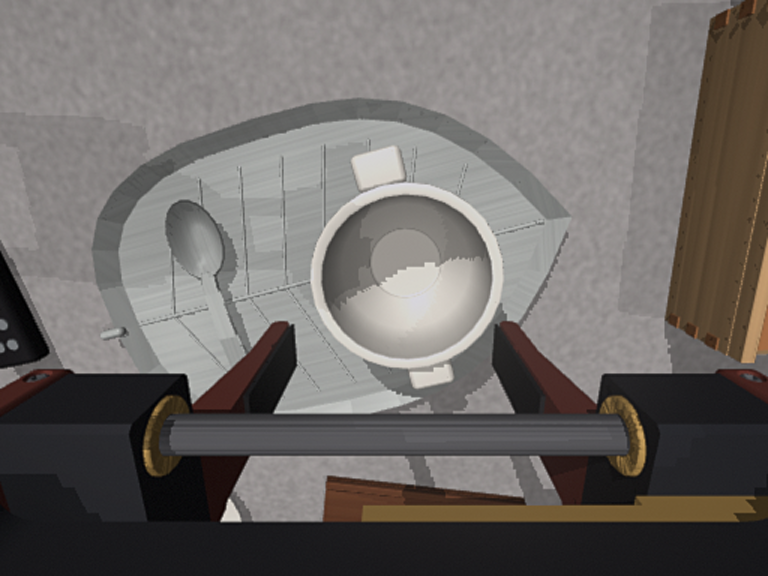

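```bash
python3 - <<'E'
from meas import *
W=np.load('pics/w13.npz')['W'];z=W[...,2];X,Y=W[...,0]-618.9,W[...,1]+12.4
r=np.hypot(X,Y);a=np.degrees(np.arctan2(Y,X))
for rr in range(30,72,2):
    m=(abs(r-rr)<1)&(z>-10);m2=m&(abs((a-193.7+180)%360-180)<25)
    print(rr,np.round(np.nanpercentile(z[m],[10,50,90]),1),np.round(np.nanmedian(z[m2]),1),m2.sum())
E
```

```text
30 [ 15.7 255.9 268.9] 15.5 43
32 [ 17.1 256.  268.8] 17.2 41
34 [ 18.7 254.6 268.8] 18.6 52
36 [ 20.3 247.1 268.7] 20.2 51
38 [ 22.5 225.1 267.7] 22.1 57
40 [ 24.4 239.7 266.7] 23.7 61
42 [ 25.4 246.6 267.8] 25.2 66
44 [ 27.  247.6 267.8] 26.9 70
46 [ 28.7 247.9 267.8] 28.7 78
48 [ 31.7 248.2 267.5] 32.2 94
50 [ 36.1 243.1 265.8] 185.3 682
52 [ 41.5 238.7 256.8] 231.2 2590
54 [ 46.8 220.8 256.5] 198.0 898
56 [ 63.5 246.6 263.1] 186.8 405
58 [ 64.  248.5 263.8] 188.3 401
60 [ 63.9 249.1 264.2] 193.9 375
62 [ 63.3 251.3 265. ] 209.1 243
64 [ 57.6 252.  264.7] 253.1 99
66 [ 56.2 251.9 263.4] 253.5 85
68 [  2.8 248.9 254.1] 253.4 89
70 [  2.3 248.9 253.8] 253.4 96
```

Call:
{"method": "jog_arm", "body": {
  "steps": [
    {"turn": [0,-0.003,0.04],"dp": [-0.3,-0.05,0],"claw": 1},
    {"turn": [0,-0.003,0.08],"dp": [-0.611,-0.111,-0.2],"claw": 1},
    {"turn": [0,-0.003,0.08],"dp": [-0.611,-0.111,-0.6],"claw": 1},
    {"turn": [0,-0.003,0.08],"dp": [-0.611,-0.111,-0.6],"claw": 1},
    {"turn": [0,-0.003,0.08],"dp": [-0.611,-0.111,-0.6],"claw": 1}
  ]
}}

```text
t: 16.07
ee_pos: [560.8, -23.2, 100.8]
orientation: [-1.562, -0.187, 0.193]
ft_force: [-0.3, 0.0, 0.3]
width: 88.1
```

```bash
python3 - <<'E'
from meas import *
o,d,W=get('wrist');img=d['img']
M=R.from_rotvec(o['orientation']).as_matrix();print(o['ee_pos'],M.round(3));save(img,'w14.png')
z=W[...,2];X,Y=W[...,0],W[...,1]
m=(np.hypot(X-619,Y+13)<68)&(z>60)&(z<69);p=W[m][:,:2].astype(np.float32);h=cv2.convexHull(p)[:,0];print('rim',np.round(circ(h),1),np.median(z[m]),m.sum())
E
```

```text
[560.8490326  -23.24046112 100.79526946] [[ 0.971 -0.004 -0.24 ]
 [ 0.24   0.     0.971]
 [-0.004 -1.     0.001]]
rim [618.7 -12.1  62.2] 63.84731434762773 4069
```

View pics/w14.png

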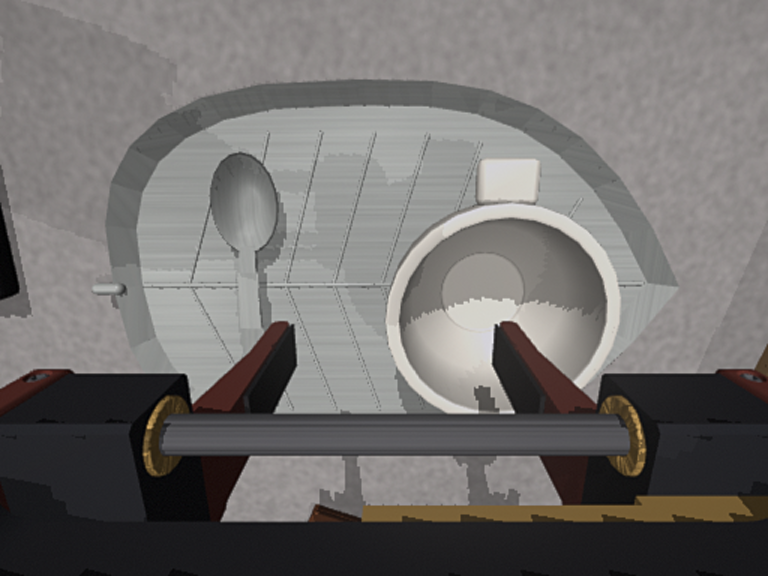

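Call:
{"method": "jog_arm", "body": {
  "steps": [
    {"turn": [0,-0.001,0],"dp": [0.009,-0.037,-0.2],"claw": 1},
    {"turn": [0,-0.001,0],"dp": [0.009,-0.037,-0.45],"claw": 1},
    {"turn": [0,-0.001,0],"dp": [0.009,-0.037,-0.62],"claw": 1},
    {"turn": [0,-0.001,0],"dp": [0.009,-0.037,-0.62],"claw": 1},
    {"turn": [0,-0.001,0],"dp": [0.009,-0.037,-0.62],"claw": 1}
  ]
}}

```text
t: 16.53
ee_pos: [564.2, -25.9, 53.3]
orientation: [-1.563, -0.193, 0.188]
ft_force: [-0.7, 0.7, -0.1]
width: 87.6
```

Call:
{"method": "jog_arm", "body": {
  "steps": [
    {"turn": [0,0,0],"dp": [-0.034,-0.004,-0.04],"claw": 1},
    {"turn": [0,0,0],"dp": [-0.034,-0.004,-0.065],"claw": 1},
    {"turn": [0,0,0],"dp": [-0.034,-0.004,-0.065],"claw": 1},
    {"turn": [0,0,0],"dp": [-0.034,-0.004,-0.065],"claw": 1}
  ]
}}

```text
t: 16.87
ee_pos: [561.9, -26.2, 48.7]
orientation: [-1.563, -0.193, 0.187]
ft_force: [-0.0, -0.6, -0.1]
width: 88.0
```

Call:
{"method": "jog_arm", "body": {
  "steps": [
    {"turn": [0,0,0],"dp": [0,0,-0.01],"claw": 0.3},
    {"turn": [0,0,0],"dp": [0,0,-0.01],"claw": 0.25},
    {"turn": [0,0,0],"dp": [0,0,-0.01],"claw": 0.2},
    {"turn": [0,0,0],"dp": [0,0,-0.01],"claw": 0.2},
    {"turn": [0,0,0],"dp": [0,0,-0.01],"claw": 0.2},
    {"turn": [0,0,0],"dp": [0,0,-0.01],"claw": 0.2},
    {"turn": [0,0,0],"dp": [0,0,-0.01],"claw": 0.2},
    {"turn": [0,0,0],"dp": [0,0,-0.01],"claw": 0.2},
    {"turn": [0,0,0],"dp": [0,0,-0.01],"claw": 0.2},
    {"turn": [0,0,0],"dp": [0,0,-0.01],"claw": 0.2}
  ]
}}

```text
t: 17.7
ee_pos: [561.9, -26.2, 47.9]
orientation: [-1.563, -0.193, 0.187]
ft_force: [-0.0, 0.0, -0.9]
width: 24.6
```

```bash
python3 - <<'E'
from meas import *
o,d,W=get('wrist');img=d['img']
print(o['ee_pos'],o['ft_force'],o['width']);save(img,'w15.png')
z=W[...,2];X,Y=W[...,0],W[...,1]
m=(np.hypot(X-619,Y+13)<68)&(z>60)&(z<69)&(X>590);p=W[m][:,:2].astype(np.float32);h=cv2.convexHull(p)[:,0];h=h[h[:,0]>600];print('rim',np.round(circ(h),1),np.median(z[m]),m.sum())
E
```

```text
[561.86976957 -26.22589507  47.86489527] [-0.04080208  0.01468497 -0.88531568] 24.631782025442757
rim [618.7 -13.   62.9] 63.842976137719134 3442
```

View pics/w15.png

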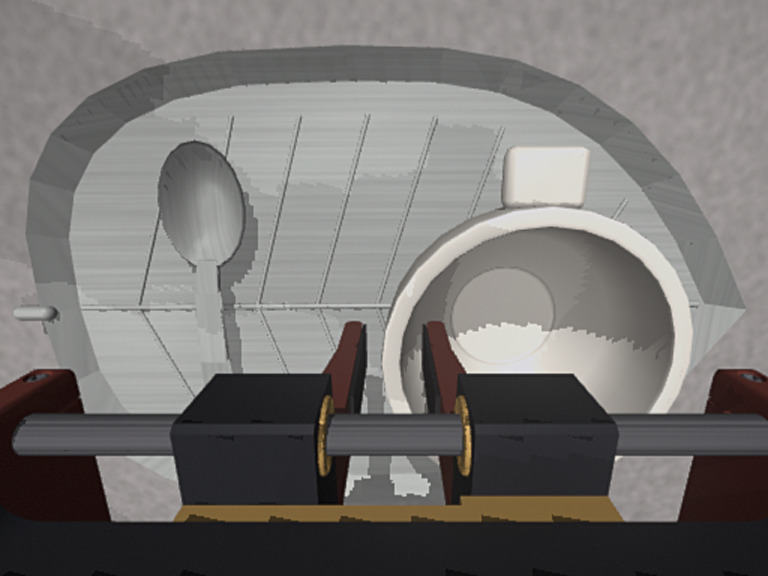

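Call:
{"method": "jog_arm", "body": {
  "steps": [
    {"turn": [0,0,0],"dp": [0,0,0],"claw": 0.12},
    {"turn": [0,0,0],"dp": [0,0,0],"claw": 0.08},
    {"turn": [0,0,0],"dp": [0,0,0],"claw": 0},
    {"turn": [0,0,0],"dp": [0,0,0],"claw": 0},
    {"turn": [0,0,0],"dp": [0,0,0],"claw": 0},
    {"turn": [0,0,0],"dp": [0,0,0],"claw": 0}
  ]
}}

```text
t: 18.25
ee_pos: [562.2, -26.2, 48.1]
orientation: [-1.563, -0.194, 0.187]
ft_force: [-1.0, -0.2, 3.4]
width: 8.2
```

Call:
{"method": "jog_arm", "body": {
  "steps": [
    {"turn": [0,0,0],"dp": [0,0,0.03],"claw": 0},
    {"turn": [0,0,0],"dp": [0,0,0.08],"claw": 0},
    {"turn": [0,0,0],"dp": [0,0,0.14],"claw": 0},
    {"turn": [0,0,0],"dp": [0,0,0.2],"claw": 0},
    {"turn": [0,0,0],"dp": [0,0,0.2],"claw": 0}
  ]
}}

```text
t: 18.67
ee_pos: [562.0, -26.3, 64.8]
orientation: [-1.563, -0.194, 0.187]
ft_force: [-0.2, 0.5, -3.8]
width: 7.7
```

```bash
cat >> meas.py <<'E'
def bowlpose(W,c,zc):
    X,Y,z=W[...,0],W[...,1],W[...,2]
    r=np.hypot(X-c[0],Y-c[1]);m=(r>54)&(r<64)&(abs(z-zc)<9);P=W[m]
    A=np.c_[P[:,:2]-np.array(c)[None],np.ones(len(P))]
    for _ in range(4):
        s=np.linalg.lstsq(A,P[:,2],rcond=None)[0];k=abs(P[:,2]-A@s)<1.5;
        P2,A2=P[k],A[k];s=np.linalg.lstsq(A2,P2[:,2],rcond=None)[0];P,A=P2,A2
    return s,len(P),P
E
python3 - <<'E'
from meas import *
o,d,W=get('wrist');img=d['img']
print(o['ee_pos'],o['ft_force'],o['moment'],o['width'],R.from_rotvec(o['orientation']).as_matrix().round(3)[:,1]);save(img,'w16.png')
s,n,P=bowlpose(W,(620,-13),64+o['ee_pos'][2]-48);print('plane slopes',s,n)
E
```

```text
[561.97467016 -26.2517008   64.7534921 ] [-0.19852486  0.45182633 -3.78105338] [-0.02259884  0.09762209  0.01587742] 7.735613433889956 [ 0.004 -0.    -1.   ]
plane slopes [-6.37371549e-02 -1.57600737e-02  7.67400145e+01] 4742
```

View pics/w16.png

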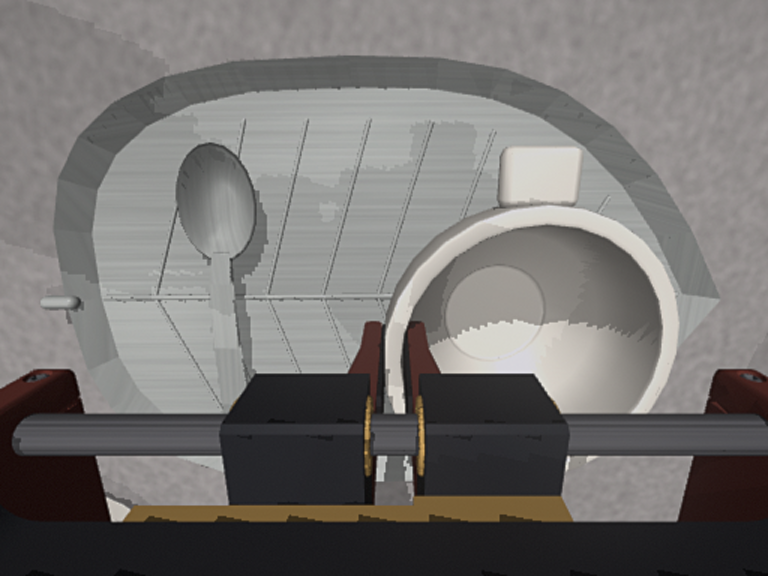

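Call:
{"method": "jog_arm", "body": {
  "steps": [
    {"turn": [0.002,-0.01,0],"dp": [0,0,0.1],"claw": 0},
    {"turn": [0.005,-0.02,0],"dp": [0,0,0.25],"claw": 0},
    {"turn": [0.005,-0.02,0],"dp": [0,0,0.4],"claw": 0},
    {"turn": [0.005,-0.02,0],"dp": [0,0,0.45],"claw": 0},
    {"turn": [0.005,-0.02,0],"dp": [0,0,0.45],"claw": 0}
  ]
}}

```text
t: 19.13
ee_pos: [563.1, -26.4, 101.8]
orientation: [-1.555, -0.245, 0.134]
ft_force: [-0.1, 0.2, -3.5]
width: 8.2
```

```bash
python3 - <<'E'
from meas import *
o,d,W=get('wrist');img=d['img']
print(o['ee_pos'],o['ft_force'],o['moment'],o['width'],R.from_rotvec(o['orientation']).as_matrix().round(3)[:,1])
s,n,P=bowlpose(W,(620,-13),64+o['ee_pos'][2]-48);print('plane slopes',s,n)
E
```

```text
[563.05452538 -26.40649942 101.84316358] [-0.13356326  0.19264095 -3.47863541] [-0.07953681  0.16518136  0.00712008] 8.241710099638071 [ 0.069  0.015 -0.997]
plane slopes [-1.33076999e-03 -2.78726632e-03  1.17540892e+02] 4241
```

Call:
{"method": "jog_arm", "body": {
  "steps": [
    {"turn": [0,0,0],"dp": [-0.12,-0.14,0],"claw": 0},
    {"turn": [0,0,0],"dp": [-0.4,-0.45,0],"claw": 0},
    {"turn": [0,0,0],"dp": [-0.7,-0.78,0],"claw": 0},
    {"turn": [0,0,0],"dp": [-0.85,-0.95,0],"claw": 0}
  ]
}}

```text
t: 19.52
ee_pos: [490.9, -103.7, 100.0]
orientation: [-1.554, -0.241, 0.139]
ft_force: [-0.9, 0.1, -4.3]
width: 7.9
```

Call:
{"method": "jog_arm", "body": {
  "steps": [
    {"turn": [0,0,0],"dp": [-0.25,-0.28,0],"claw": 0},
    {"turn": [0,0,0],"dp": [-0.55,-0.61,0],"claw": 0},
    {"turn": [0,0,0],"dp": [-0.75,-0.84,0],"claw": 0},
    {"turn": [0,0,0],"dp": [-0.85,-0.95,0],"claw": 0},
    {"turn": [0,0,0],"dp": [-0.85,-0.95,0],"claw": 0}
  ]
}}

```text
t: 19.93
ee_pos: [420.3, -181.2, 99.4]
orientation: [-1.554, -0.238, 0.138]
ft_force: [-0.0, 0.2, -4.4]
width: 7.9
```

```bash
python3 - <<'E'
from meas import *
o,d,W=get('wrist');img=d['img'];save(img,'w17.png');np.savez('pics/w17.npz',W=W,img=img)
M=R.from_rotvec(o['orientation']).as_matrix()
print(o['ee_pos'],o['ft_force'],o['width'],M.round(3))
c=o['ee_pos'][:2]+59*M[:2,0]
s,n,P=bowlpose(W,c,117);print('plane slopes',s,n,c);h=cv2.convexHull(P[:,:2].astype(np.float32))[:,0];print(circ(h))
E
```

```text
[ 420.33119457 -181.18959652   99.44153007] [-0.04954873  0.21048297 -4.4124512 ] 7.879285225736018 [[ 0.969  0.062 -0.237]
 [ 0.237  0.016  0.971]
 [ 0.064 -0.998  0.001]]
plane slopes [-7.58077868e-03 -4.34157076e-04  1.14865868e+02] 4690 [ 477.52887053 -167.21409059]
(np.float64(476.6549559646248), np.float64(-167.65416589075778), np.float64(62.50667467813174))
```

View pics/w17.png

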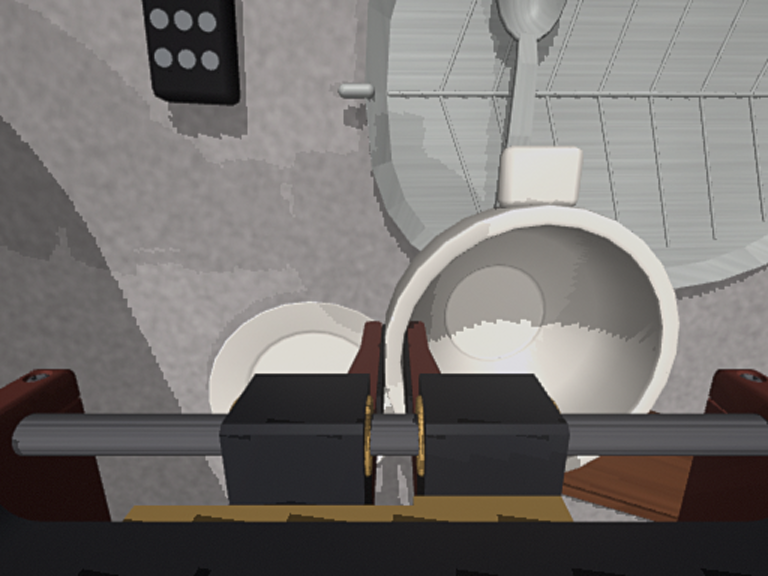

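```bash
python3 - <<'E'
from meas import *
from scipy.optimize import least_squares
o=ctrl.get_obs();d=ctrl.get_image('wrist');img=d['img'];hsv=cv2.cvtColor(img,cv2.COLOR_RGB2HSV)
print(hsv[215,205],hsv[235,150],hsv[215,130],hsv[235,200])
g=cv2.cvtColor(img,cv2.COLOR_RGB2GRAY)
m=(g>178)
c,_=blob(m,(150,240));vis=img.copy();cv2.drawContours(vis,[c.astype(np.int32)],-1,(255,0,0),1);save(vis[180:340,100:280],'w17s.png',4)
k=((c[:,1]<247)&(c[:,0]<236)&~((c[:,0]>160)&(c[:,1]>215)))
a=c[k];p=ray(d,'wrist',o,a,13);
f=lambda q:np.hypot(p[:,0]-q[0],p[:,1]-q[1])-q[2]
r=least_squares(f,[391,-270,71],loss='soft_l1');print(len(p),r.x,np.abs(f(r.x)).mean())
f2=lambda q:np.hypot(p[:,0]-q[0],p[:,1]-q[1])-71.2
r=least_squares(f2,[391,-270],loss='soft_l1');print(r.x,np.abs(f2(r.x)).mean())
E
```

```text
[ 21  17 195] [ 15  15 203] [  0   8 169] [ 22  13 221]
106 [ 390.60320929 -269.13938737   70.04481141] 0.25588380271809125
[ 391.34457534 -270.18894063] 0.270825339944489
```

View pics/w17s.png

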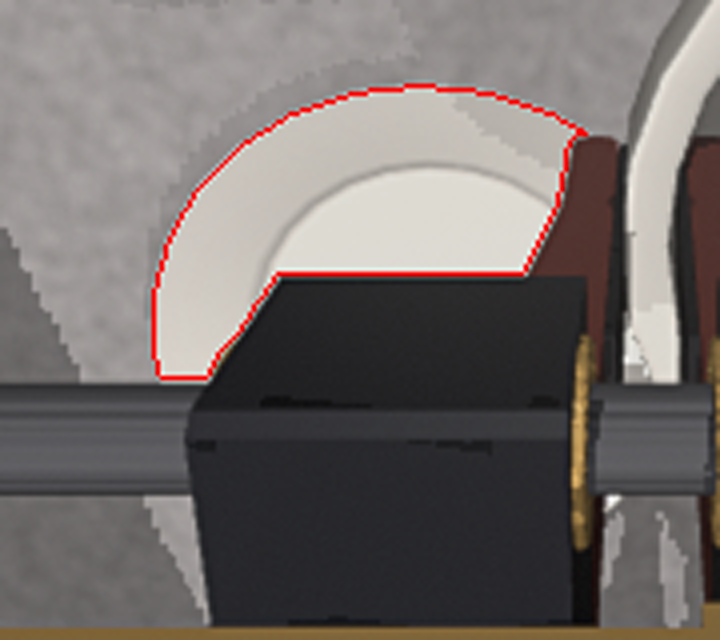

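Call:
{"method": "jog_arm", "body": {
  "steps": [
    {"turn": [0,0,0],"dp": [-0.12,-0.14,0],"claw": 0},
    {"turn": [0,0,0],"dp": [-0.35,-0.4,0],"claw": 0},
    {"turn": [0,0,0],"dp": [-0.6,-0.7,0],"claw": 0},
    {"turn": [0,0,0],"dp": [-0.8,-0.95,0],"claw": 0},
    {"turn": [0,0,0],"dp": [-0.8,-0.95,0],"claw": 0}
  ]
}}

```text
t: 20.45
ee_pos: [357.4, -258.0, 99.7]
orientation: [-1.555, -0.239, 0.137]
ft_force: [0.0, -1.5, -4.7]
width: 8.0
```

Remaining (-22.7,-25.8), descending to about TCP z 75.

Call:
{"method": "jog_arm", "body": {
  "steps": [
    {"turn": [0,-0.001,0],"dp": [-0.1,-0.12,-0.05],"claw": 0},
    {"turn": [0,-0.002,0],"dp": [-0.22,-0.25,-0.15],"claw": 0},
    {"turn": [0,-0.002,0],"dp": [-0.284,-0.323,-0.3],"claw": 0},
    {"turn": [0,-0.002,0],"dp": [-0.284,-0.323,-0.3],"claw": 0},
    {"turn": [0,-0.002,0],"dp": [-0.284,-0.323,-0.3],"claw": 0}
  ]
}}

```text
t: 20.87
ee_pos: [334.9, -283.2, 75.3]
orientation: [-1.554, -0.243, 0.133]
ft_force: [-0.7, -0.9, -4.5]
width: 7.7
```

```bash
python3 - <<'E'
from meas import *
o,d,W=get('wrist');img=d['img'];save(img,'w18.png')
M=R.from_rotvec(o['orientation']).as_matrix()
print(o['ee_pos'],o['ft_force'],o['width'],M.round(3)[:,1])
c=o['ee_pos'][:2]+59*M[:2,0]
s,n,P=bowlpose(W,c,o['ee_pos'][2]+15.5);print('plane slopes',s,n,c);h=cv2.convexHull(P[:,:2].astype(np.float32))[:,0];print(circ(h))
o,d,W=get('scene');save(d['img'][130:290,80:290],'s18.png',3.5)
E
```

```text
[ 334.89556696 -283.18602653   75.27295153] [-0.69160175 -0.85350399 -4.46504054] 7.706778493068045 [ 0.068  0.016 -0.998]
plane slopes [-1.24090046e-03 -1.99631214e-03  9.09560055e+01] 4380 [ 392.06348909 -269.19865622]
(np.float64(391.2972077493947), np.float64(-269.59916888289627), np.float64(62.465849353284185))
```

View pics/s18.png

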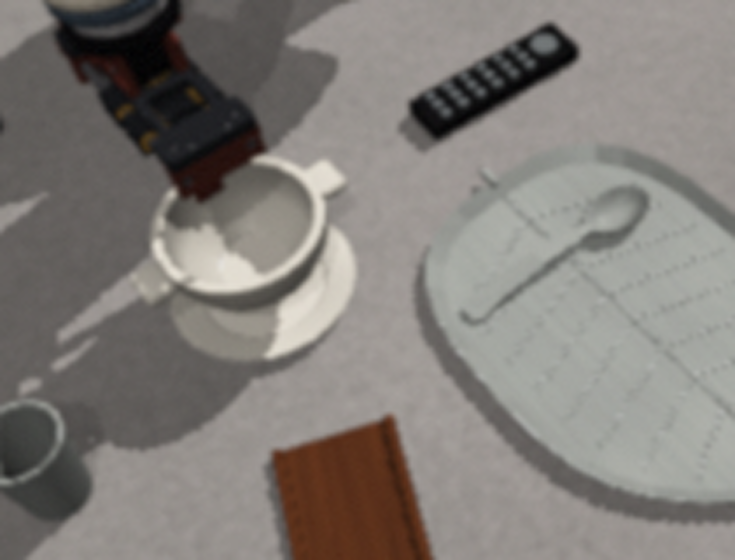

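View pics/w18.png

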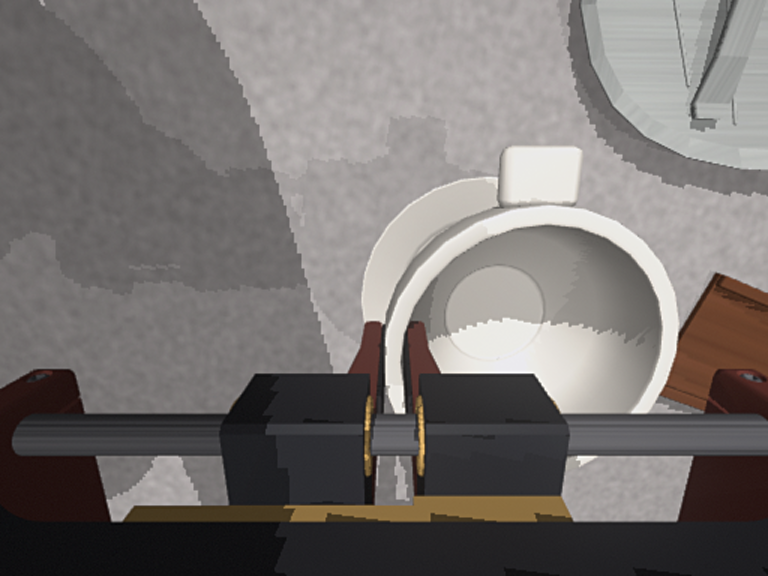

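Call:
{"method": "jog_arm", "body": {
  "steps": [
    {"turn": [0,0,0],"dp": [0,-0.006,-0.08],"claw": 0},
    {"turn": [0,0,0],"dp": [0,-0.006,-0.18],"claw": 0},
    {"turn": [0,0,0],"dp": [0,-0.006,-0.25],"claw": 0},
    {"turn": [0,0,0],"dp": [0,-0.006,-0.25],"claw": 0},
    {"turn": [0,0,0],"dp": [0,-0.006,-0.25],"claw": 0}
  ]
}}

```text
t: 21.38
ee_pos: [335.2, -283.4, 55.4]
orientation: [-1.554, -0.244, 0.134]
ft_force: [-0.5, 0.2, -4.2]
width: 7.8
```

Call:
{"method": "jog_arm", "body": {
  "steps": [
    {"turn": [0,0,0],"dp": [-0.006,-0.004,-0.03],"claw": 0},
    {"turn": [0,0,0],"dp": [-0.006,-0.004,-0.04],"claw": 0},
    {"turn": [0,0,0],"dp": [-0.006,-0.004,-0.04],"claw": 0},
    {"turn": [0,0,0],"dp": [-0.006,-0.004,-0.04],"claw": 0}
  ]
}}

```text
t: 21.72
ee_pos: [334.7, -283.8, 52.2]
orientation: [-1.554, -0.244, 0.134]
ft_force: [-0.6, -0.1, -3.2]
width: 8.0
```

Call:
{"method": "jog_arm", "body": {
  "steps": [
    {"turn": [0,0,0],"dp": [0,0,-0.015],"claw": 0},
    {"turn": [0,0,0],"dp": [0,0,-0.015],"claw": 0},
    {"turn": [0,0,0],"dp": [0,0,-0.015],"claw": 0}
  ]
}}

```text
t: 21.97
ee_pos: [334.7, -283.8, 51.0]
orientation: [-1.554, -0.244, 0.134]
ft_force: [-0.5, 0.6, -3.9]
width: 7.8
```

Call:
{"method": "jog_arm", "body": {
  "steps": [
    {"turn": [0,0,0],"dp": [0,0,-0.013],"claw": 0},
    {"turn": [0,0,0],"dp": [0,0,-0.013],"claw": 0},
    {"turn": [0,0,0],"dp": [0,0,-0.013],"claw": 0}
  ]
}}

```text
t: 22.22
ee_pos: [334.8, -284.0, 50.1]
orientation: [-1.555, -0.244, 0.133]
ft_force: [-1.9, -1.2, -0.6]
width: 7.8
```

Call:
{"method": "jog_arm", "body": {
  "steps": [
    {"turn": [0,0,0],"dp": [0,0,-0.008],"claw": 0},
    {"turn": [0,0,0],"dp": [0,0,-0.008],"claw": 0}
  ]
}}

```text
t: 22.38
ee_pos: [334.7, -284.1, 50.0]
orientation: [-1.555, -0.244, 0.133]
ft_force: [-3.5, 0.0, 8.2]
width: 7.8
```

```bash
python3 - <<'E'
from meas import *
o,d,W=get('wrist');img=d['img']
M=R.from_rotvec(o['orientation']).as_matrix()
print(o['ee_pos'],o['ft_force'],o['width'],M.round(3)[:,1])
c=o['ee_pos'][:2]+59*M[:2,0]
s,n,P=bowlpose(W,c,o['ee_pos'][2]+15.5);print('plane slopes',s,n,c);h=cv2.convexHull(P[:,:2].astype(np.float32))[:,0];print(circ(h))
E
```

```text
[ 334.67647266 -284.08327027   49.9781992 ] [-3.52600474  0.02678864  8.23820104] 7.821854395378405 [ 0.069  0.015 -0.997]
plane slopes [ 3.64434548e-03 -1.21387877e-03  6.59789324e+01] 4375 [ 391.83019859 -270.0453989 ]
(np.float64(390.8208714377508), np.float64(-270.57224735168506), np.float64(62.59852385990376))
```

Call:
{"method": "jog_arm", "body": {
  "steps": [
    {"turn": [0,0,0],"dp": [0,0,0.003],"claw": 0.15},
    {"turn": [0,0,0],"dp": [0,0,0.003],"claw": 0.25},
    {"turn": [0,0,0],"dp": [0,0,0.003],"claw": 0.3},
    {"turn": [0,0,0],"dp": [0,0,0.003],"claw": 0.3}
  ]
}}

```text
t: 22.77
ee_pos: [334.9, -284.2, 50.3]
orientation: [-1.555, -0.244, 0.133]
ft_force: [0.3, 1.0, 0.1]
width: 26.2
```

Call:
{"method": "jog_arm", "body": {
  "steps": [
    {"turn": [0,0,0],"dp": [0,0,0.1],"claw": 0.3},
    {"turn": [0,0,0],"dp": [0,0,0.35],"claw": 0.3},
    {"turn": [0,0,0],"dp": [0,0,0.7],"claw": 0.3},
    {"turn": [0,0,0],"dp": [0,0,1],"claw": 0.3},
    {"turn": [0,0,0],"dp": [0,0,1],"claw": 0.3}
  ]
}}

```text
t: 23.18
ee_pos: [336.8, -286.0, 134.3]
orientation: [-1.56, -0.248, 0.13]
ft_force: [1.8, -1.8, -0.4]
width: 26.5
```

```bash
python3 - <<'E'
from meas import *
o,d,W=get('wrist');img=d['img'];save(img,'w19.png')
M=R.from_rotvec(o['orientation']).as_matrix()
print(o['ee_pos'],o['ft_force'],o['width'],M.round(3)[:,1])
s,n,P=bowlpose(W,(391,-270.5),66);print('plane slopes',s,n);h=cv2.convexHull(P[:,:2].astype(np.float32))[:,0];print(circ(h))
E
```

```text
[ 336.78611727 -285.98541787  134.30166782] [ 1.79382268 -1.78606613 -0.35289969] 26.54125237448917 [ 0.074  0.01  -0.997]
plane slopes [-7.16095731e-03  4.14596296e-03  6.54927918e+01] 2075
(np.float64(390.98091407474266), np.float64(-270.0816309014807), np.float64(62.23367180894125))
```

View pics/w19.png

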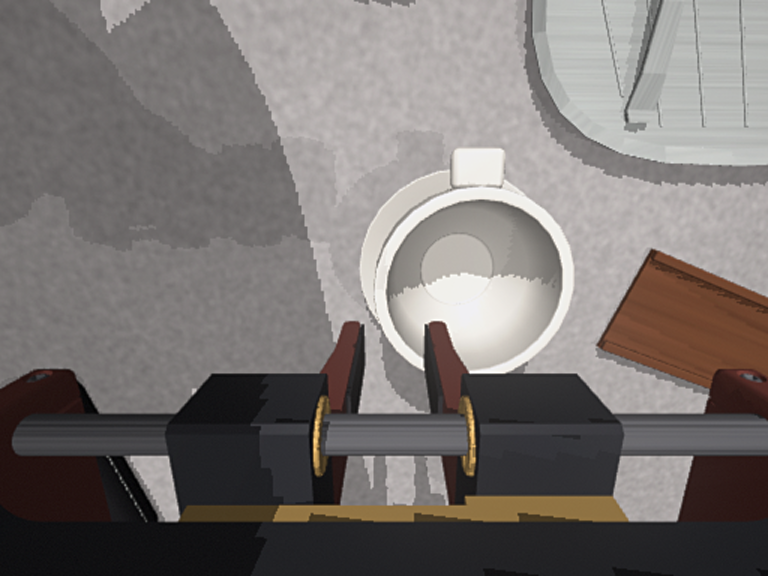

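```bash
python3 - <<'E'
from meas import *
W=np.load('pics/top0.npz')['W']
for u,v in((380,345),(393,341),(412,337),(430,334),(445,331),(460,328),(476,326)):
    print(u,v,W[int(v/1.5),int(u/1.5)].round(1))
W=np.load('pics/w13.npz')['W']
for u,v in((195,215),(195,240),(197,280),(225,310),(235,340)):print(W[int(v/1.5),int(u/1.5)].round(1))
E
```

```text
380 345 [448.7  31.2  16. ]
393 341 [459.2   7.1   4.6]
412 337 [466.6 -25.2  16.2]
430 334 [472.9 -57.6  16.5]
445 331 [479.4 -84.8  15.2]
460 328 [ 485.9 -112.2   13.6]
476 326 [ 491.6 -144.     2.7]
[458.9  25.4   6.6]
[454.3   5.2   3.4]
[450.2 -26.9   2.4]
[476.8 -47.7  16.8]
[481.7 -72.5  18.8]
```

Call:
{"method": "jog_arm", "body": {
  "steps": [
    {"turn": [-0.001,0.01,0],"dp": [0.2,0.35,0.1],"claw": 0.5},
    {"turn": [-0.003,0.0236,0],"dp": [0.5,0.85,0.1],"claw": 0.5},
    {"turn": [-0.003,0.0236,0],"dp": [0.57,0.98,0.1],"claw": 0.5}
  ]
}}

```text
t: 23.48
ee_pos: [383.8, -205.0, 140.7]
orientation: [-1.561, -0.188, 0.19]
ft_force: [0.7, 0.2, 0.1]
width: 41.9
```

Call:
{"method": "jog_arm", "body": {
  "steps": [
    {"turn": [0,0,0],"dp": [0.25,0.45,0],"claw": 0.5},
    {"turn": [0,0,0],"dp": [0.5,0.85,0],"claw": 0.5},
    {"turn": [0,0,0],"dp": [0.57,0.98,0],"claw": 0.5}
  ]
}}

```text
t: 23.73
ee_pos: [431.0, -123.2, 140.0]
orientation: [-1.56, -0.19, 0.192]
ft_force: [0.3, 0.1, 0.5]
width: 43.9
```

Call:
{"method": "jog_arm", "body": {
  "steps": [
    {"turn": [0,0,0],"dp": [0.25,0.45,0],"claw": 0.5},
    {"turn": [0,0,0],"dp": [0.5,0.85,0],"claw": 0.5},
    {"turn": [0,0,0],"dp": [0.52,0.88,0],"claw": 0.5},
    {"turn": [0,0,0],"dp": [0.52,0.88,0],"claw": 0.5}
  ]
}}

```text
t: 24.07
ee_pos: [472.8, -50.9, 139.0]
orientation: [-1.559, -0.192, 0.196]
ft_force: [0.1, 0.3, -0.1]
width: 43.9
```

```bash
python3 - <<'E'
from meas import *
o,d,W=get('wrist');img=d['img'];save(img,'w20.png');np.savez('pics/w20.npz',W=W,img=img)
M=R.from_rotvec(o['orientation']).as_matrix()
print(o['ee_pos'],o['width'],M.round(3))
E
```

```text
[472.84065991 -50.93320117 139.04743078] 43.91883249177965 [[ 0.97  -0.003 -0.245]
 [ 0.245  0.002  0.97 ]
 [-0.002 -1.     0.003]]
```

View pics/w20.png

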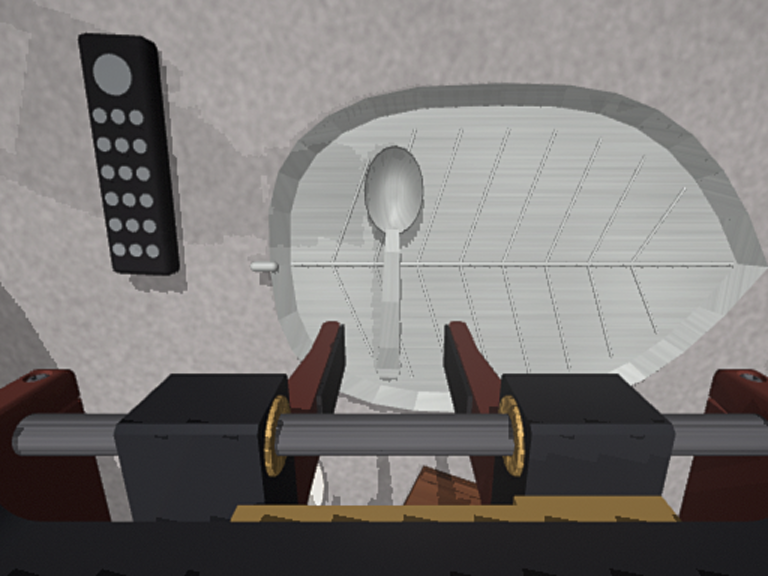

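```bash
python3 - <<'E'
from meas import *
o=ctrl.get_obs();d=ctrl.get_image('wrist')
D=np.load('pics/w20.npz')['W']
f=lambda u,v,z:ray(d,'wrist',o,[(u/1.5,v/1.5)],z)[0]
tip=f(394.5,146,15);end=f(387,378,4);l=f(365,190,15);r=f(423.5,190,15);h1=f(392,240,15.5);h2=f(391,300,19.5)
print(tip,end,l,r,(l+r)/2,np.hypot(*(r-l)),h1,h2,np.hypot(*(tip-end)))
u=(tip-end)/np.hypot(*(tip-end));print(np.degrees(np.arctan2(u[1],u[0])), 'org from tip',tip-91*u,'from end',end+90*u,'bowlc',(l+r)/2-60*u)
for v in range(230,380,15):
    row=D[int(v/1.5),250:275];k=row[:,2]>6.5
    print(v,row[k].mean(0).round(1) if k.any() else None,k.sum())
E
```

```text
[451.586324    35.29097219] [ 489.95364353 -143.49166805] [438.63033916   1.90275886] [478.41732993  11.8612757 ] [458.52383455   6.88201728] 41.014347391079745 [465.52931938 -27.77034426] [475.56771609 -71.08021587] 182.8531751349133
102.11214572689134 org from tip [470.68047467 -53.68325672] from end [471.06931869 -55.49517792] bowlc [471.11338444 -51.78230948]
230 [465.1 -19.2  14.9] 17
245 [466.9 -29.5  17.7] 9
260 [469.  -40.2  18.7] 10
275 [471.1 -51.   19.4] 11
290 [474.  -62.5  18.4] 11
305 [476.2 -73.9  19. ] 12
320 [479.3 -86.3  16.9] 12
335 [481.9 -99.2  15.1] 13
350 [ 484.6 -112.8   12.8] 14
365 [ 488.2 -127.8    8.4] 16
```

Call:
{"method": "jog_arm", "body": {
  "steps": [
    {"turn": [0,-0.001,-0.012],"dp": [-0.014,-0.039,-0.45],"claw": 0.4},
    {"turn": [0,-0.001,-0.012],"dp": [-0.014,-0.039,-0.9],"claw": 0.4},
    {"turn": [0,-0.001,-0.012],"dp": [-0.014,-0.039,-0.95],"claw": 0.4},
    {"turn": [0,-0.001,-0.012],"dp": [-0.014,-0.039,-0.95],"claw": 0.4},
    {"turn": [0,-0.001,-0.012],"dp": [-0.014,-0.039,-0.95],"claw": 0.4}
  ]
}}

```text
t: 24.58
ee_pos: [470.1, -56.8, 63.7]
orientation: [-1.562, -0.16, 0.162]
ft_force: [0.3, -0.3, 0.3]
width: 35.1
```

```bash
python3 - <<'E'
from meas import *
o,d,W=get('wrist');img=d['img'];save(img,'w21.png')
M=R.from_rotvec(o['orientation']).as_matrix()
print(o['ee_pos'],o['width'],M.round(3))
z=W[...,2]
for v in range(140,270,12):
    row=W[v,235:290];k=(row[:,2]>8)&(row[:,2]<24)
    print(v,row[k].mean(0).round(1) if k.any() else None,k.sum())
E
```

```text
[470.06902596 -56.82623255  63.68995611] 35.054385984029636 [[ 0.979 -0.001 -0.204]
 [ 0.204  0.002  0.979]
 [-0.001 -1.     0.002]]
140 [460.8  -3.8  11.3] 25
152 [463.1 -13.1  11.2] 39
164 [465.  -22.   15.5] 12
176 [467.2 -30.9  18.4] 13
188 [469.6 -40.4  19.1] 14
200 [471.3 -50.5  19.1] 15
212 [473.4 -60.8  19.2] 15
224 [476.  -71.1  19.4] 16
236 [478.5 -82.9  17.4] 16
248 [481.1 -95.1  15.6] 16
260 [ 483.7 -107.6   14.3] 18
```

View pics/w21.png

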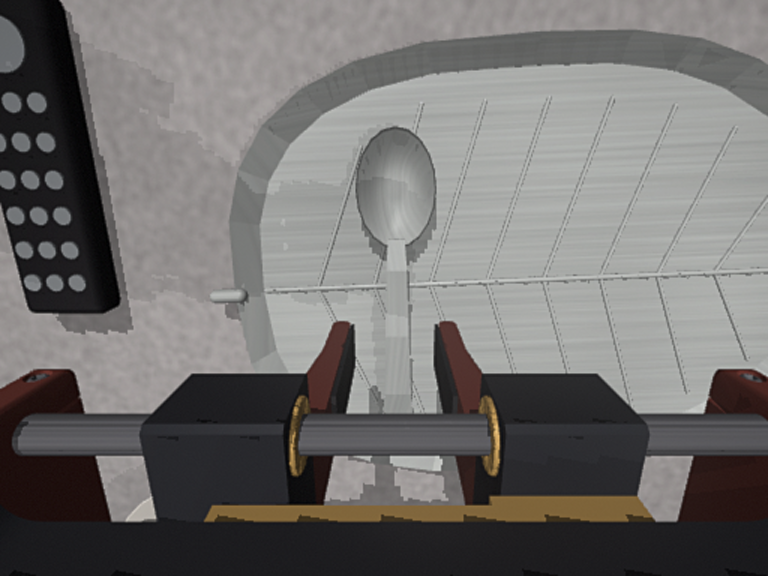

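Call:
{"method": "jog_arm", "body": {
  "steps": [
    {"turn": [0,0,0.001],"dp": [0.024,0.035,-0.3],"claw": 0.4},
    {"turn": [0,0,0.001],"dp": [0.024,0.035,-0.55],"claw": 0.4},
    {"turn": [0,0,0.001],"dp": [0.024,0.035,-0.65],"claw": 0.4},
    {"turn": [0,0,0.001],"dp": [0.024,0.035,-0.65],"claw": 0.4},
    {"turn": [0,0,0.001],"dp": [0.024,0.035,-0.65],"claw": 0.4}
  ]
}}

```text
t: 25.05
ee_pos: [473.3, -54.1, 13.4]
orientation: [-1.563, -0.165, 0.162]
ft_force: [0.0, 0.4, 0.0]
width: 34.9
```

Call:
{"method": "jog_arm", "body": {
  "steps": [
    {"turn": [0,0,0],"dp": [-0.016,0,-0.05],"claw": 0.4},
    {"turn": [0,0,0],"dp": [-0.016,0,-0.085],"claw": 0.4},
    {"turn": [0,0,0],"dp": [-0.016,0,-0.085],"claw": 0.4},
    {"turn": [0,0,0],"dp": [-0.016,0,-0.085],"claw": 0.4}
  ]
}}

```text
t: 25.38
ee_pos: [472.2, -54.2, 6.9]
orientation: [-1.563, -0.166, 0.162]
ft_force: [0.4, -0.2, -0.0]
width: 35.3
```

Call:
{"method": "jog_arm", "body": {
  "steps": [
    {"turn": [0,0,0],"dp": [0,0,-0.008],"claw": 0.25},
    {"turn": [0,0,0],"dp": [0,0,-0.008],"claw": 0.2},
    {"turn": [0,0,0],"dp": [0,0,-0.008],"claw": 0},
    {"turn": [0,0,0],"dp": [0,0,-0.008],"claw": 0},
    {"turn": [0,0,0],"dp": [0,0,-0.008],"claw": 0},
    {"turn": [0,0,0],"dp": [0,0,-0.008],"claw": 0},
    {"turn": [0,0,0],"dp": [0,0,-0.008],"claw": 0},
    {"turn": [0,0,0],"dp": [0,0,-0.008],"claw": 0}
  ]
}}

```text
t: 26.05
ee_pos: [472.2, -54.2, 6.3]
orientation: [-1.563, -0.166, 0.162]
ft_force: [-1.5, -0.5, 1.1]
width: 11.4
```

Call:
{"method": "jog_arm", "body": {
  "steps": [
    {"turn": [0,0,0],"dp": [0,0,0.08],"claw": 0},
    {"turn": [0,0,0],"dp": [0,0,0.3],"claw": 0},
    {"turn": [0,0,0],"dp": [0,0,0.6],"claw": 0},
    {"turn": [0,0,0],"dp": [0,0,0.9],"claw": 0},
    {"turn": [0,0,0],"dp": [0,0,0.9],"claw": 0}
  ]
}}

```text
t: 26.47
ee_pos: [474.6, -54.4, 81.9]
orientation: [-1.564, -0.17, 0.157]
ft_force: [2.1, -0.7, -1.2]
width: 11.7
```

```bash
python3 - <<'E'
from meas import *
o,d,W=get('wrist');img=d['img'];save(img,'w22.png')
M=R.from_rotvec(o['orientation']).as_matrix()
print(o['ee_pos'],o['width'],M.round(3)[:,0],o['qpos'].round(2),o['ft_force'])
E
```

```text
[474.62801124 -54.43606774  81.9451012 ] 11.718300633818137 [0.978 0.207 0.008] [-0.14  0.44  2.04  0.    0.65 -0.35] [ 2.11224094 -0.68625809 -1.16029482]
```

View pics/w22.png

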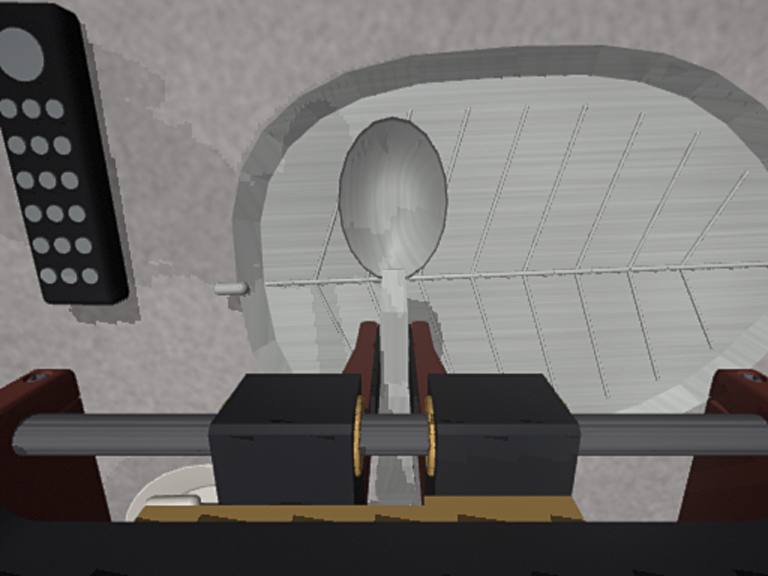

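Call:
{"method": "jog_arm", "body": {
  "steps": [
    {"turn": [0,0,0.03],"dp": [0.15,-0.22,0.1],"claw": 0},
    {"turn": [0,0,0.065],"dp": [0.33,-0.47,0.25],"claw": 0},
    {"turn": [0,0,0.1],"dp": [0.5,-0.7,0.3],"claw": 0},
    {"turn": [0,0,0.13],"dp": [0.65,-0.94,0.3],"claw": 0}
  ]
}}

```text
t: 26.85
ee_pos: [526.8, -130.4, 104.6]
orientation: [-1.514, -0.494, 0.482]
ft_force: [0.2, -0.5, -0.7]
width: 11.5
```

Call:
{"method": "jog_arm", "body": {
  "steps": [
    {"turn": [0,0,0.035],"dp": [0.18,-0.26,0],"claw": 0},
    {"turn": [0,0,0.07],"dp": [0.35,-0.5,0],"claw": 0},
    {"turn": [0,0,0.105],"dp": [0.52,-0.75,0],"claw": 0},
    {"turn": [0,0,0.13],"dp": [0.65,-0.94,0],"claw": 0},
    {"turn": [0,0,0.13],"dp": [0.65,-0.94,0],"claw": 0}
  ]
}}

```text
t: 27.27
ee_pos: [580.4, -208.2, 103.5]
orientation: [-1.415, -0.811, 0.798]
ft_force: [-0.4, -0.5, -1.1]
width: 11.7
```

```bash
python3 - <<'E'
from meas import *
o,d,W=get('wrist');img=d['img'];save(img,'w23.png')
M=R.from_rotvec(o['orientation']).as_matrix()
print(o['ee_pos'],o['width'],M.round(3),o['qpos'].round(2),np.degrees(np.arctan2(M[1,0],M[0,0])))
E
```

```text
[ 580.41251966 -208.21251165  103.45767788] 11.651533524784188 [[ 0.512  0.006 -0.859]
 [ 0.859  0.005  0.512]
 [ 0.008 -1.    -0.002]] [-0.37  0.56  1.72  0.01  0.85 -1.41] 59.17129101528581
```

View pics/w23.png

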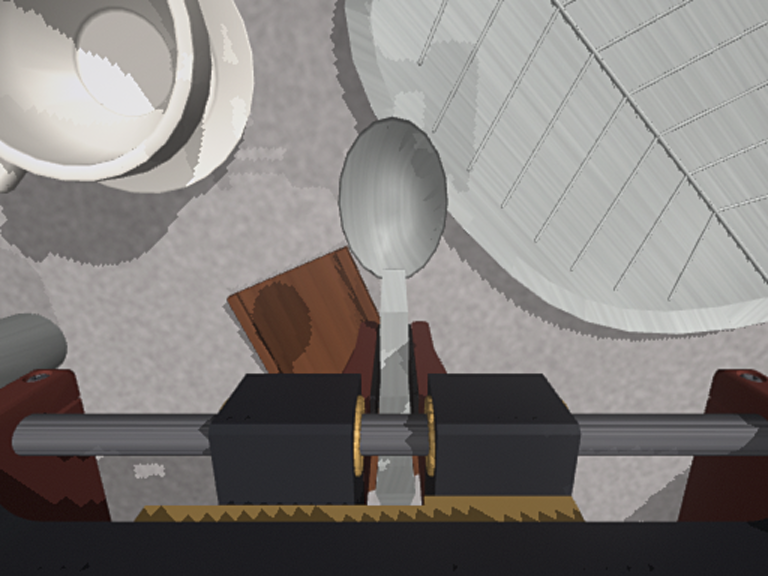

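Call:
{"method": "jog_arm", "body": {
  "steps": [
    {"turn": [0,0,0.035],"dp": [0.18,-0.26,0],"claw": 0},
    {"turn": [0,0,0.07],"dp": [0.35,-0.5,0],"claw": 0},
    {"turn": [0,0,0.105],"dp": [0.52,-0.75,0],"claw": 0},
    {"turn": [0.001,0,0.127],"dp": [0.645,-0.91,0],"claw": 0},
    {"turn": [0.001,0,0.127],"dp": [0.645,-0.91,0],"claw": 0},
    {"turn": [0.001,0,0.127],"dp": [0.645,-0.91,0],"claw": 0}
  ]
}}

```text
t: 27.82
ee_pos: [629.3, -278.4, 101.9]
orientation: [-1.265, -1.104, 1.093]
ft_force: [-0.1, 0.3, -1.3]
width: 11.4
```

```bash
python3 - <<'E'
from meas import *
o,d,W=get('wrist');img=d['img'];save(img,'w24.png');np.savez('pics/w24.npz',W=W,img=img)
M=R.from_rotvec(o['orientation']).as_matrix()
print(o['ee_pos'],o['width'],M.round(3),np.degrees(np.arctan2(M[1,0],M[0,0])))
E
```

```text
[ 629.3305771  -278.38854677  101.88870278] 11.443948210215853 [[ 0.146 -0.002 -0.989]
 [ 0.989  0.012  0.146]
 [ 0.011 -1.     0.003]] 81.58684823163847
```

View pics/w24.png

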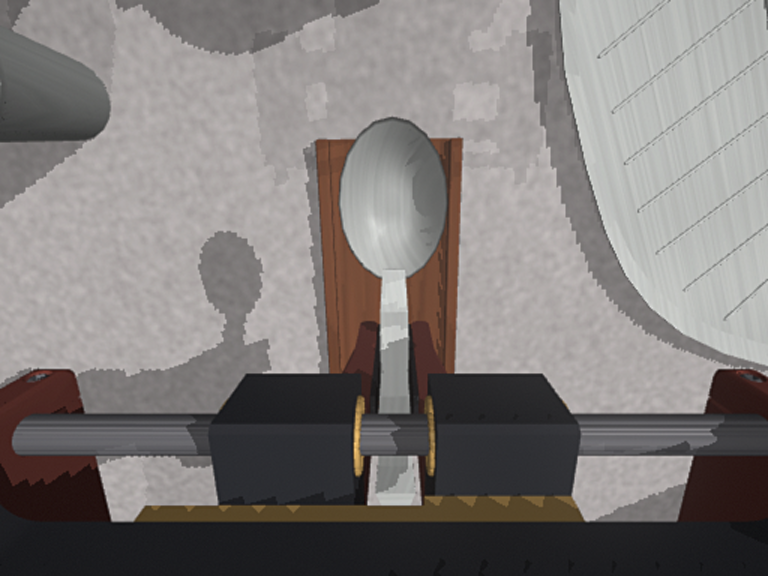

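```bash
python3 - <<'E'
from meas import *
o=ctrl.get_obs();d=ctrl.get_image('wrist');img=d['img']
hsv=cv2.cvtColor(img,cv2.COLOR_RGB2HSV);m=((hsv[...,1]>110)).astype(np.uint8)
def edge(rows,side):
    out=[]
    for v in rows:
        c=np.where(m[v,200:320])[0]+200
        if side=='L': out.append((c.min()-0.5,v))
        else: out.append((c.max()+0.5,v))
    return np.array(out)
rows=range(100,205,5)
L=ray(d,'wrist',o,edge(rows,'L'),9);Rr=ray(d,'wrist',o,edge(rows,'R'),9)
fl=np.polyfit(L[:,0],L[:,1],1);fr=np.polyfit(Rr[:,0],Rr[:,1],1)
print(fl,fr,np.abs(np.polyval(fl,L[:,0])-L[:,1]).max(),np.abs(np.polyval(fr,Rr[:,0])-Rr[:,1]).max())
print('angles',np.degrees(np.arctan(fl[0])),np.degrees(np.arctan(fr[0])))
for x in(560,632):print(x,np.polyval(fl,x),np.polyval(fr,x),(np.polyval(fl,x)+np.polyval(fr,x))/2,abs(np.polyval(fl,x)-np.polyval(fr,x))*np.cos(np.arctan(fl[0])))
for u in(212,216,220,300,304,307):
    v=np.where(m[60:200,u])[0].min()+60-0.5;print(u,v,ray(d,'wrist',o,[(u,v)],9)[0].round(1),ray(d,'wrist',o,[(u,v)],4)[0].round(1))
save(img[80:260,190:330],'w24c.png',4)
# spoon in hand: tip & center line
W=cloud(d,'wrist',o)
for v in range(90,250,12):
    row=W[v,220:305];k=row[:,2]>70
    print(v,row[k].mean(0).round(1) if k.any() else None,k.sum())
f=lambda u,v,z:ray(d,'wrist',o,[(u/1.5,v/1.5)],z)[0]
print('tip',f(392,117,107))
E
```

```text
[-1.39167940e-01 -2.36107041e+02] [-1.37484524e-01 -1.48153273e+02] 0.4507324729952984 0.43655048469184976
angles -7.92284797756697 -7.828206252930079
560 -314.0410875498979 -225.1446059807887 -269.5928467653433 88.04792690603622
632 -324.06117923350735 -235.04349170992867 -279.55233547171804 88.1679758982048
212 93.5 [ 533.2 -308.4] [ 532.7 -309.2]
216 93.5 [ 533.7 -304.8] [ 533.3 -305.5]
220 93.5 [ 534.2 -301.2] [ 533.8 -301.9]
300 92.5 [ 544.  -229.4] [ 543.7 -228.6]
304 92.5 [ 544.5 -225.8] [ 544.3 -224.9]
307 92.5 [ 544.9 -223.1] [ 544.7 -222.2]
90 [ 544.1 -265.6  108.6] 46
102 [ 550.2 -266.7  105.9] 61
114 [ 556.7 -267.4  104.1] 68
126 [ 563.5 -268.4  103.1] 72
138 [ 570.4 -269.6  103.1] 71
150 [ 577.4 -270.2  103.7] 69
162 [ 584.4 -271.2  105.1] 61
174 [ 591.1 -272.6  107.7] 46
186 [ 597.6 -273.3  111.3] 15
198 [ 604.4 -274.3  113.3] 17
210 [ 611.3 -275.3  115.1] 19
222 [ 619.2 -276.4  114.4] 47
234 [ 622.1 -276.8  124.9] 56
246 [ 624.  -277.2  135.5] 67
tip [ 537.82687312 -264.71137543]
```

View pics/w24c.png

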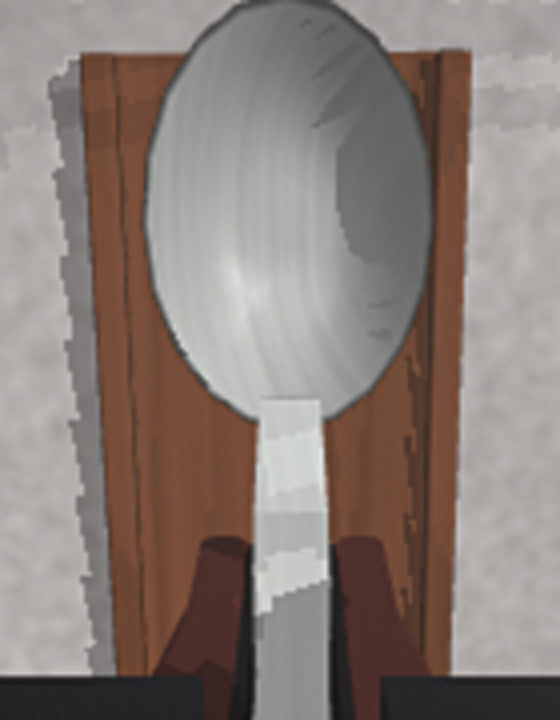

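```bash
python3 - <<'E'
from meas import *
W=np.load('pics/w24.npz')['W']
q=W[60:185,220:305].reshape(-1,3);q=q[q[:,2]>80];print('min',np.percentile(q[:,2],[0.5,2,5]),'rim max',q[:,2].max())
r=q[q[:,0]<580]; 
for x in (540,550,560,570,580):
    s=r[abs(r[:,0]-x)<2][:,2];print(x,s.min(),s.max()) 
W=np.load('pics/w20.npz')['W']
q=W[90:165,240:285].reshape(-1,3);u=np.array([-.2098,.9777]);c=np.array([471.7,-54]);s=(q[:,:2]-c)@u;t=(q[:,:2]-c)@np.array([u[1],-u[0]])
for x in(88,80,70,60,50):
    k=(abs(s-x)<2)&(abs(t)<20);print(x,q[k][:,2].min(),q[k][:,2].max())
E
```

```text
min [98.49751568 98.9368551  99.34635159] rim max 112.27118376684814
540 107.84866453012998 111.77753358130533
550 100.85777419637142 111.18774719530339
560 98.13927091325448 111.85533117121227
570 98.10870593175486 111.17978691686278
580 98.60733381356576 111.0418323915421
88 0.6228274394961204 16.310997339018456
80 1.3358568363588574 16.13743447767962
70 2.5833148519203633 15.635754273764576
60 2.6305149653032345 14.867126780380886
50 1.2578157776386547 16.19286122927457
```

Call:
{"method": "jog_arm", "body": {
  "steps": [
    {"turn": [0,0,0],"dp": [0.044,-0.02,-0.3],"claw": 0},
    {"turn": [-0.001,-0.001,0],"dp": [0.044,-0.02,-0.65],"claw": 0},
    {"turn": [-0.001,-0.001,0],"dp": [0.044,-0.02,-0.95],"claw": 0},
    {"turn": [-0.001,-0.001,0],"dp": [0.044,-0.02,-0.95],"claw": 0},
    {"turn": [-0.001,-0.001,0],"dp": [0.044,-0.02,-0.95],"claw": 0}
  ]
}}

```text
t: 28.33
ee_pos: [630.8, -277.6, 25.0]
orientation: [-1.265, -1.104, 1.095]
ft_force: [0.4, -0.0, -0.2]
width: 11.3
```

```bash
python3 - <<'E'
from meas import *
o,d,W=get('wrist');img=d['img'];save(img,'w25.png')
M=R.from_rotvec(o['orientation']).as_matrix()
print(o['ee_pos'],o['width'],M.round(3),np.degrees(np.arctan2(M[1,0],M[0,0])))
E
```

```text
[ 630.77910763 -277.64627171   25.03003478] 11.308144713231016 [[ 0.145 -0.002 -0.989]
 [ 0.989  0.011  0.145]
 [ 0.01  -1.     0.004]] 81.65010650394017
```

View pics/w25.png

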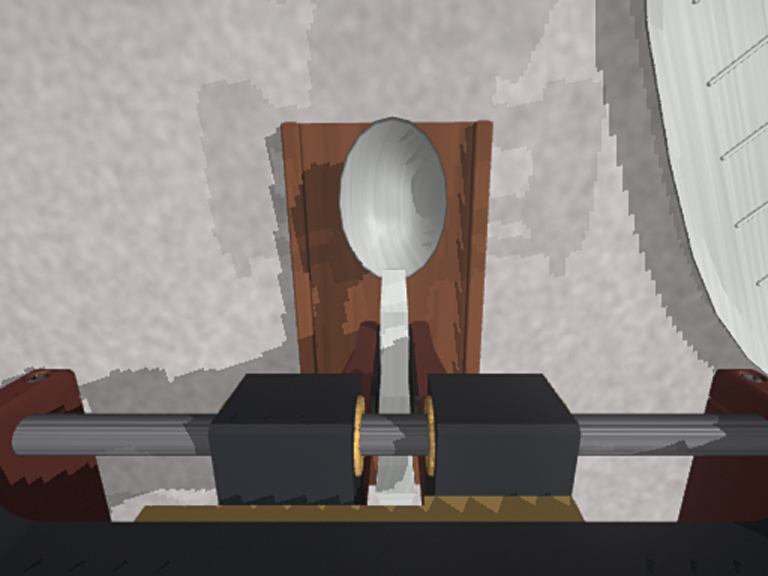

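Call:
{"method": "jog_arm", "body": {
  "steps": [
    {"turn": [-0.003,0,0],"dp": [0.028,-0.024,-0.05],"claw": 0},
    {"turn": [-0.003,0,0],"dp": [0.028,-0.024,-0.12],"claw": 0},
    {"turn": [-0.003,0,0],"dp": [0.028,-0.024,-0.18],"claw": 0},
    {"turn": [-0.003,0,0],"dp": [0.028,-0.024,-0.18],"claw": 0},
    {"turn": [-0.003,0,0],"dp": [0.028,-0.024,-0.18],"claw": 0}
  ]
}}

```text
t: 28.8
ee_pos: [634.3, -280.3, 12.2]
orientation: [-1.275, -1.101, 1.101]
ft_force: [-0.6, 1.2, 0.0]
width: 11.4
```

Call:
{"method": "jog_arm", "body": {
  "steps": [
    {"turn": [0,0,0],"dp": [-0.014,0.008,-0.02],"claw": 0},
    {"turn": [0,0,0],"dp": [-0.014,0.008,-0.04],"claw": 0},
    {"turn": [0,0,0],"dp": [-0.014,0.008,-0.04],"claw": 0},
    {"turn": [0,0,0],"dp": [-0.014,0.008,-0.04],"claw": 0}
  ]
}}

```text
t: 29.13
ee_pos: [633.1, -279.7, 8.9]
orientation: [-1.275, -1.101, 1.101]
ft_force: [0.1, -0.1, -1.0]
width: 11.4
```

Call:
{"method": "jog_arm", "body": {
  "steps": [
    {"turn": [0,0,0],"dp": [0,0,-0.015],"claw": 0},
    {"turn": [0,0,0],"dp": [0,0,-0.015],"claw": 0},
    {"turn": [0,0,0],"dp": [0,0,-0.015],"claw": 0}
  ]
}}

```text
t: 29.38
ee_pos: [633.0, -279.7, 7.7]
orientation: [-1.275, -1.101, 1.101]
ft_force: [0.5, -1.2, -0.7]
width: 11.3
```

Call:
{"method": "jog_arm", "body": {
  "steps": [
    {"turn": [0,0,0],"dp": [0,0,-0.01],"claw": 0},
    {"turn": [0,0,0],"dp": [0,0,-0.01],"claw": 0},
    {"turn": [0,0,0],"dp": [0,0,-0.01],"claw": 0}
  ]
}}

```text
t: 29.63
ee_pos: [633.2, -279.8, 7.3]
orientation: [-1.275, -1.101, 1.101]
ft_force: [-2.0, 1.6, 3.8]
width: 12.1
```

Call:
{"method": "jog_arm", "body": {
  "steps": [
    {"turn": [0,0,0],"dp": [0,0,0.002],"claw": 0.2},
    {"turn": [0,0,0],"dp": [0,0,0.002],"claw": 0.28},
    {"turn": [0,0,0],"dp": [0,0,0.002],"claw": 0.3},
    {"turn": [0,0,0],"dp": [0,0,0.002],"claw": 0.3}
  ]
}}

```text
t: 29.97
ee_pos: [633.2, -279.8, 7.3]
orientation: [-1.275, -1.101, 1.101]
ft_force: [0.1, 0.6, -0.1]
width: 26.1
```

Call:
{"method": "jog_arm", "body": {
  "steps": [
    {"turn": [0,0,0],"dp": [0,0,0.1],"claw": 0.3},
    {"turn": [0,0,0],"dp": [0,0,0.35],"claw": 0.3},
    {"turn": [0,0,0],"dp": [0,0,0.7],"claw": 0.3},
    {"turn": [0,0,0],"dp": [0,0,1],"claw": 0.3},
    {"turn": [0,0,0],"dp": [0,0,1],"claw": 0.3}
  ]
}}

```text
t: 30.38
ee_pos: [636.3, -281.2, 93.2]
orientation: [-1.283, -1.106, 1.1]
ft_force: [1.5, -0.1, 0.2]
width: 26.4
```

Call:
{"method": "jog_arm", "body": {
  "steps": [
    {"turn": [0,0,0],"dp": [0.2,0.1,0.4],"claw": 0.3},
    {"turn": [0,0,0],"dp": [0.5,0.1,0.8],"claw": 0.3},
    {"turn": [0,0,0],"dp": [0.5,0.1,1],"claw": 0.3},
    {"turn": [0,0,0],"dp": [0.5,0.1,1],"claw": 0.3}
  ]
}}

```text
t: 30.72
ee_pos: [679.8, -273.9, 178.4]
orientation: [-1.29, -1.111, 1.098]
ft_force: [0.2, 0.2, -0.1]
width: 26.5
```

```bash
python3 - <<'E'
from meas import *
o,d,W=get('wrist');img=d['img'];save(img,'w26.png');print(o['ee_pos'],R.from_rotvec(o['orientation']).as_matrix().round(3)[:,1])
o,d,W=get('scene');save(d['img'],'s26.png')
o,d,W=get('top');save(d['img'],'t26.png')
E
```

```text
[ 679.76532927 -273.93109466  178.36233816] [ 0.016 -0.007 -1.   ]
```

View pics/w26.png

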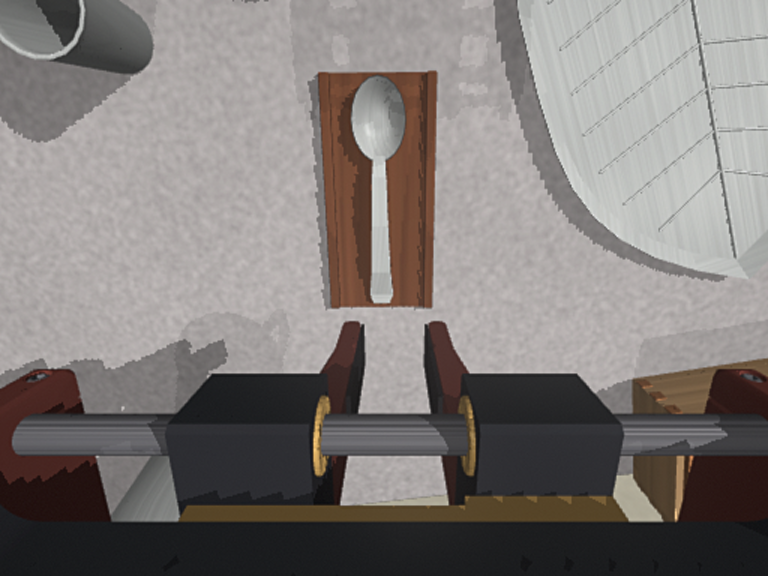

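View pics/s26.png

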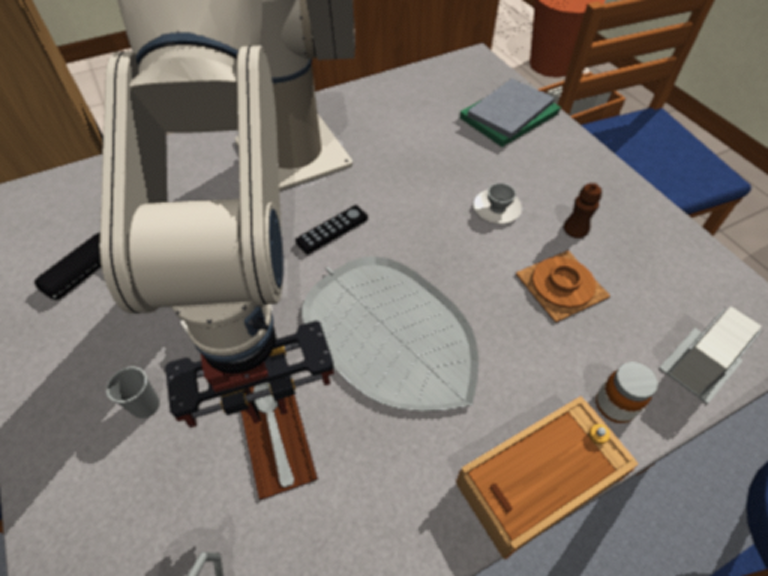

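View pics/t26.png

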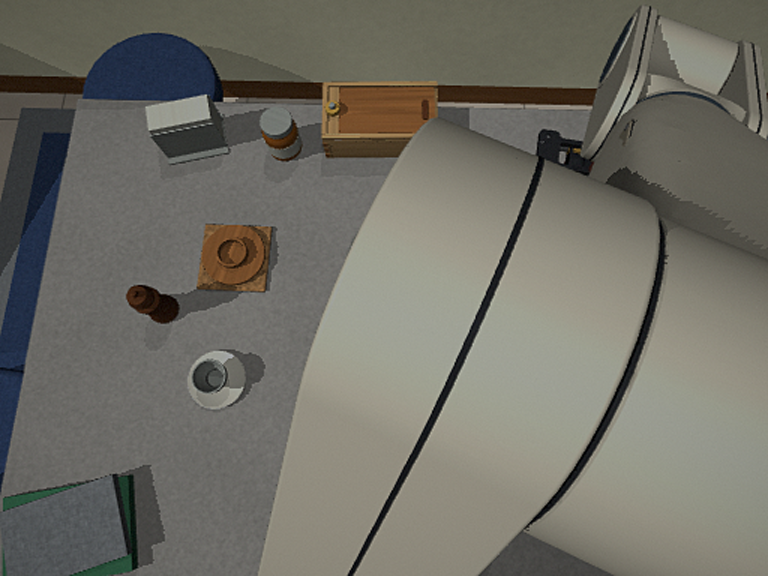

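The spoon lies at about (380,190) in the wrist view, centred between the trough's sides (about 324 and 434) and its ends (72 and 307). The tumbler is untouched, and the cup and lid are standing on their places. I'm handing in.

```bash
python3 - <<'E'
from workcell import ctrl
print(ctrl.close_job())
E
```

```text
the job is handed in; nothing more can be done
None
```

The supper service is laid out in the order asked, and I handed the job in at about 31 s. Each piece was lowered until it just touched before I let go, and the gripper was clear of everything at the end.

| Piece | Place | Last check |
|---|---|---|
| Cup | Small saucer | Upright; about 2 mm from the middle by camera, under 1 mm by the arm's own position reading |
| Lid | Cork mat | Level, grip ring up; under 2 mm from the middle |
| Soup bowl | Underplate | Level within about 0.5°; under 1 mm from the middle |
| Spoon | Trough | Hollow side up, lengthwise; about 1 mm from the middle |

- **Bowl:** it sagged about 4° when I first lifted it by the rim. I tilted the tool to level it before setting it down.
- **Calibration:** the fixed cameras disagreed with each other by up to about 5 mm on some places. I placed by the wrist camera, so centring is only as good as its roughly 2 mm calibration.
- **Tumbler:** it looks untouched in the final scene picture, but I didn't measure its position.
- **Not rechecked at the end:** the arm hid the bowl in the final pictures. It was last measured just after release and last seen in place on the underplate while I carried the spoon.

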